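# Load the photometer's optical cells, lock the carriage and work the shutter

## Robot

A 6-joint arm with a two-finger parallel gripper is mounted at the origin on the work surface. World frame = base frame: x ahead of the robot, y to its left, z up, the work surface at z = 0. Lengths are in m, angles in rad, forces in N, time in s.
With the tool pointing down it reaches from about 0.25 to 0.775 m from the base axis. Payload 4 kg.
Tool frame: the origin (TCP) lies between the finger pads; the fingertips stand 25 mm ahead of it and the grasp point (between the pads) lies 6 mm ahead of it; z points along the fingers, y is the direction in which the jaws open and shut (so a half turn about z gives the same grasp; the last joint's range is limited). The gripper opens to 85 mm and grips with 20 to 120 N. Pads are 22 mm wide; open, the fingers measure 114 mm over their backs; the gripper's body (76 mm by 85 mm) begins 54 mm behind the grasp point. The pads swing forward as they close: fully open they stand 13 mm farther back than shut.
Start: joints at [-1.393, 0.087, 1.371, -0, 1.684, -0.103], TCP at [0.152, -0.528, 0.256] pointing down, gripper open.
Joint ranges: [-3.1, 3.1], [-0.76, 2.03], [0.27, 2.55], [-1.08, 4.22], [0.17, 2.65], [-2.57, 2.57]. Speed limits (rad/s): [2.79, 2.79, 3.14, 3.14, 3.14, 3.14].

## Interface

Orientations are given as [roll, pitch, yaw] about the fixed x, y, z axes, in that order (R = Rz(yaw) Ry(pitch) Rx(roll)).
In Python, from station import bot gives the robot as it stands.
- The arm moves only by the tool carry_out, never from a script. Its arguments are lists of equal length, an entry for each row: "jaw": the opening, from 0 (shut) to 1 (fully open); "delta_pos": the shift along the tool's x, y, z in cm, a list of three; "turn": the turn about the tool's z in rad. In form: {"jaw": [jaw, ...], "delta_pos": [[tx, ty, tz], ...], "turn": [turn, ...]}. A call has exactly 10 rows; each row is the pose to reach, as a shift and turn from the pose commanded when the call began, along the tool's axes at that moment; what a row does not reach only later rows make up. A row lasts 1/10 s, in which the tool goes at most 50 mm and 8.59 degrees, less where a joint would pass 70% of its speed; a pose out of reach is approached as far as the arm can. A call with a gripper value outside its range is refused whole. The fingers move at their own pace and stop on an object; "force" is the grip in N (left out, the last holds). Time passes only in rows, so rows that repeat a pose let the fingers close, or fill a call up. It gives the time, the measured TCP pose, the force and the opening at its end, in the units of the state.
- bot.get_obs(): the state, without advancing time (a new reading comes with each control period).
- bot.get_image(name): name is "scene" or "top" or "wrist"; returns a dict with "img" (420x560x3 uint8, red, green, blue), "z_map" (420x560 float32, m along the optical axis (not along the pixel's ray), 0 where there is no reading), "fx", "fy", "cx", "cy" (pixels), "rvec" (rotation vector, rad) and "tvec" (3), from world to camera coordinates, as OpenCV has them. Camera axes: x right, y down, z forward; pixel columns grow to the right and rows downward; lengths in m; the calibration is good to about 2 mm. The wrist camera is an equidistant fisheye: a pixel r from the principal point sees the ray r / f radians off the axis. A picture is of the moment at which its call begins.
- bot.sign_off(): hands the job in, once; it reports no verdict.
Trained networks look in a picture, given as the dict that the camera call returned (one of the last four; its "shot" number tells which), for a name from the list of things; names that differ only in an ending like _2 or _b are one class to them, and where a whole thing is asked for, a point or a joint stands for the part that bears it (a point fixed in the world has none). Each returns a list of dicts, best first, with "confidence" (0 to 1); they miss things now and then, are a little off and sometimes report something else, mostly with a low value. They report only what shows in the picture. A call takes as long as a camera call. They do not tell look-alikes from the thing itself.
- bot.search_frame(thing, picture): "rect" ([centre column, centre row, width, height] in pixels, round what is visible of it).
- bot.regions_of(thing, picture): "mask" (420x560 bool, what is visible of it) and "rect" ([centre column, centre row, width, height] in pixels, round what is visible of it).
- bot.place_of(thing, picture): "pixel" ([column, row] in pixels: a listed point, or the origin of a listed thing).
The state is a dict: "time_s": time; "joint_positions": joint angles; "qd": joint speeds; "effort": joint torques, N m; "position": TCP position; "orientation": TCP orientation; "wrist_force": force on the tool from outside, world axes, zero at the start; "ft_torque": the same for the moment, N m; "width": finger opening in m.
Only numpy, scipy, OpenCV 4.12 (cv2) and the standard library are available. Lean on these libraries where they do the work, as an engineer would, in place of code of your own. Each camera call takes 0.05 s, during which the arm holds its last target. There are 200 camera calls.

## Task

Stand every optical cell on the bench in a well of the photometer's sliding carriage, upright and fully down, with its clear faces along the light path (the white ribbed faces to the left and right), and then push the carriage fully home against the lamp housing. Next lock it by putting both locking pins fully down through the carriage's eyelets into the sockets below, one at each end. Finally pull the sprung shutter lever towards you all the way to its stop, ease it slowly back to rest without letting it snap, and leave the other things on the bench undisturbed.

Things in the scene. Friction and masses are not known exactly. Their poses are not given: they have to be found in the camera images.
- cell_a_center (a point): centre (half-way up) of a square optical cell 36 x 36 mm and 52 mm tall, about 150 g, on a steel foot 16 mm high, standing on the bench. Its x axis passes through its two clear glass faces; its y axis through the two white ribbed faces, by which it is held. From above, white wall edges show at +y and -y, and a low rib runs along x across the grey cap. Two or three cells are present.
- cell_b_center (a point): centre (half-way up) of a square optical cell 36 x 36 mm and 52 mm tall, about 150 g, on a steel foot 16 mm high, standing on the bench. Its x axis passes through its two clear glass faces; its y axis through the two white ribbed faces, by which it is held. From above, white wall edges show at +y and -y, and a low rib runs along x across the grey cap. Two or three cells are present.
- cell_c_center (a point): centre (half-way up) of a square optical cell 36 x 36 mm and 52 mm tall, about 150 g, on a steel foot 16 mm high, standing on the bench. Its x axis passes through its two clear glass faces; its y axis through the two white ribbed faces, by which it is held. From above, white wall edges show at +y and -y, and a low rib runs along x across the grey cap. Two or three cells are present.
- pin_a_head (a point): centre of the round aluminium head of a steel locking pin, 70 g. The head is 16 mm in diameter and 40 mm long (this point is half-way along it), below it a collar 21 mm in diameter and 4 mm thick, below that a stiff rod 8 mm in diameter and 36 mm long with a tapered end. z points up along the pin. At the start the pin stands in one of the two holes, 60 mm apart, of a fixed white block 50 x 110 x 45 mm tall, its collar on the block's top; it lifts straight out.
- pin_a_tip (a point): the lower end of the same pin's rod, 60 mm below the head's centre, 36 mm below the collar's underside
- pin_b_head (a point): centre of the round aluminium head of a steel locking pin, 70 g. The head is 16 mm in diameter and 40 mm long (this point is half-way along it), below it a collar 21 mm in diameter and 4 mm thick, below that a stiff rod 8 mm in diameter and 36 mm long with a tapered end. z points up along the pin. At the start the pin stands in one of the two holes, 60 mm apart, of a fixed white block 50 x 110 x 45 mm tall, its collar on the block's top; it lifts straight out.
- pin_b_tip (a point): the lower end of the same pin's rod, 60 mm below the head's centre, 36 mm below the collar's underside
- photometer: fixed bench photometer; origin on the bench under the centre of the carriage when it is fully home, x axis along the light path, away from the operator's side towards the lamp housing. Base 250 mm (x) by 250 mm (y), 28 mm tall; lamp housing from x = +30 to +116 mm, 250 mm wide, 118 mm tall; sockets at y = +132 and -142 mm; the shutter lever's pedestal at y = -215 mm, 40 mm tall
- carriage (a joint): how far (m) the black sliding cell carriage is out of its home position: 0 fully home against the lamp housing, up to 0.06 out towards the operator (photometer -x). About 2 N of friction; it stays where it is left
- push_plate (a point): centre of the front face of the upright aluminium plate on the carriage's front by which it is pushed; plate 70 mm wide, 36 mm tall, top 69 mm above the bench; the face looks to the photometer's -x, push it along +x
- well0 (a point): centre of the floor of the carriage's left (+y) well: a square well 39 x 39 mm, 26 mm deep, with its floor 37 mm and its mouth 63 mm above the bench; the wells are 75 mm apart along y. x axis is the light path, z up. Moves with the carriage. A seated cell stands on this floor, its centre 26 mm above it
- well1 (a point): centre of the floor of the carriage's middle well: a square well 39 x 39 mm, 26 mm deep, with its floor 37 mm and its mouth 63 mm above the bench; the wells are 75 mm apart along y. x axis is the light path, z up. Moves with the carriage. A seated cell stands on this floor, its centre 26 mm above it
- well2 (a point): centre of the floor of the carriage's right (-y) well: a square well 39 x 39 mm, 26 mm deep, with its floor 37 mm and its mouth 63 mm above the bench; the wells are 75 mm apart along y. x axis is the light path, z up. Moves with the carriage. A seated cell stands on this floor, its centre 26 mm above it
- socket_left (a point): centre of the mouth of the fixed left socket: a hole 11 mm in diameter and 37 mm deep in an aluminium block 34 x 34 mm, its mouth 45 mm above the bench, z up. Above it, once the carriage is home, lies the hole (11 mm, right through) of the steel eyelet, a tongue 8 mm thick on the carriage's end whose top is 10 mm above this point. A fully inserted pin rests with its collar on the eyelet and its tip 26 mm below this point
- socket_right (a point): centre of the mouth of the fixed right socket: a hole 11 mm in diameter and 37 mm deep in an aluminium block 34 x 34 mm, its mouth 45 mm above the bench, z up. Above it, once the carriage is home, lies the hole (11 mm, right through) of the steel eyelet, a tongue 8 mm thick on the carriage's end whose top is 10 mm above this point. A fully inserted pin rests with its collar on the eyelet and its tip 26 mm below this point
- shutter_lever (a joint): angle (rad) of the sprung shutter lever: 0 at rest, leaning 0.35 rad from upright towards the photometer's +x; it is pulled towards the operator (photometer -x) to its stop at 0.85. The spring pulls it back with about 3 N at the bar at rest and 8 N at the stop; let go, it snaps back
- lever_bar (a point): centre of the lever's black cross-bar, 14 mm in diameter and 64 mm long along the photometer's y axis, 115 mm from the hinge; at rest about 163 mm above the bench
- lever_hinge (a point): the lever's hinge, on the photometer's pedestal, 55 mm above the bench; the hinge axis is the photometer's y axis
- dishes_low: a stack of three round culture dishes, 90 mm across and 45 mm tall, which belongs there and is to be left alone; origin at the centre of its underside
- dishes_tall: a stack of five round culture dishes, 90 mm across and 75 mm tall, which belongs there and is to be left alone; origin at the centre of its underside
- reagent_bottle: a capped bottle, 60 mm across and 130 mm tall, which belongs there and is to be left alone; origin at the centre of its underside
- tip_box: an open clear box, 85 x 120 x 55 mm tall, which belongs there and is to be left alone; origin at the centre of its underside
- marker: a marker pen lying flat, 120 mm long and 13 mm thick, which belongs there and is to be left alone; origin at the centre of its underside
- beaker: a glass beaker, 68 mm across and 85 mm tall, which belongs there and is to be left alone; origin at the centre of its underside
Things that resemble listed ones, but are neither listed nor needed, are in the scene too. Leave any pink look-alike of the part that bears cell_c_center alone. Leave any orange look-alike of the part that bears cell_a_center alone.

How it is judged:
On the way, in this order (a step that is already met when the one before it is completed fails the run):
1. every cell present is seated in a well, clear faces along the light path (((horizontal distance between cell_a_center and well0 below 0.004 m and z of cell_a_center in the frame of well0 below 0.031 m) or (horizontal distance between cell_a_center and well1 below 0.004 m and z of cell_a_center in the frame of well1 below 0.031 m) or (horizontal distance between cell_a_center and well2 below 0.004 m and z of cell_a_center in the frame of well2 below 0.031 m)) and angle between the x axis of each of cell_a_center, cell_b_center, cell_c_center and the x axis of well1, either way round below 0.15 rad and angle between each of cell_a_center, cell_b_center, cell_c_center's own z axis and vertical below 0.15 rad and ((horizontal distance between cell_b_center and well0 below 0.004 m and z of cell_b_center in the frame of well0 below 0.031 m) or (horizontal distance between cell_b_center and well1 below 0.004 m and z of cell_b_center in the frame of well1 below 0.031 m) or (horizontal distance between cell_b_center and well2 below 0.004 m and z of cell_b_center in the frame of well2 below 0.031 m)) and ((horizontal distance between cell_c_center and well0 below 0.004 m and z of cell_c_center in the frame of well0 below 0.031 m) or (horizontal distance between cell_c_center and well1 below 0.004 m and z of cell_c_center in the frame of well1 below 0.031 m) or (horizontal distance between cell_c_center and well2 below 0.004 m and z of cell_c_center in the frame of well2 below 0.031 m))), for 0.2 s.
2. the carriage is fully home (value of joint carriage below 0.004 m), for 0.2 s.
3. both pins are fully through the eyelets into the sockets, the carriage home (((horizontal distance between pin_a_tip and socket_left below 0.005 m and z of pin_a_tip in the frame of socket_left below -0.018 m) or (horizontal distance between pin_a_tip and socket_right below 0.005 m and z of pin_a_tip in the frame of socket_right below -0.018 m)) and angle between each of pin_a_tip, pin_b_tip's own z axis and vertical below 0.15 rad and ((horizontal distance between pin_b_tip and socket_left below 0.005 m and z of pin_b_tip in the frame of socket_left below -0.018 m) or (horizontal distance between pin_b_tip and socket_right below 0.005 m and z of pin_b_tip in the frame of socket_right below -0.018 m)) and value of joint carriage below 0.004 m), for 0.2 s.
4. the shutter lever is pulled to its stop (value of joint shutter_lever above 0.78 rad), for 0.1 s.
At the end, for the whole second after the job is handed in: Each cell present is in a well: within 4 mm of its centre and 5 mm of its floor, upright and clear faces on the light path within 0.15 rad. Carriage within 4 mm of home. Both pins upright, tips 18 mm or more down the sockets. Lever within 0.05 rad of rest. Cells and pins still (all of step 1 and all of step 3 and value of joint shutter_lever below 0.05 rad and linear speed of each of cell_a, cell_b, cell_c, pin_a, pin_b below 0.02 m/s); the robot touches nothing.
It fails at once if the shutter lever flies back (faster than 1.5 rad/s, the whole return in about half a second) (velocity of joint shutter_lever below -1.5 rad/s).
It fails at once if one of the other things on the bench is shoved more than 60 mm or knocked over (distance of any of dishes_low, dishes_tall, reagent_bottle, tip_box, marker, beaker from where it was at the start of the episode above 0.06 m or angle between any of dishes_low, dishes_tall, reagent_bottle, tip_box, beaker's own z axis and vertical above 0.7 rad).
Of cell_a, cell_b, cell_c only 2 to 3 are there at a start; the rules pass over those that are not, and their reading is None.
At some moment in a run one of cell_a, cell_b, cell_c may be knocked a few centimetres aside while the robot is not near it.
It also fails if it takes over 210 s, if anything falls off the work surface, if the arm or the gripper's body presses on something with over 40 N, if the wrist force passes 120 N, or if a joint passes its speed limit or range.

## Working session

There is one attempt and no reset: what is moved stays moved. The work goes in short steps, Python scripts to look and compute and a tool call to move; the robot and the scene stay as the last step left them, time stands still between calls to the robot, and variables do not carry over. Pictures are saved under pics/ and viewed, about 12 in all and at most 16, crops included, and the job is handed in when it is done.

Besides the shell and the picture viewer there is one more tool, called after ">>>" as a command line: name --pt "numbers of a row" for each row, then --argument value for the rest. carry_out: Moves the arm, as the interface text tells. Its arguments: {"type":"object","properties":{"jaw":{"type":"array"},"delta_pos":{"type":"array"},"turn":{"type":"array"},"force":{"type":"number"}},"required":["jaw","delta_pos","turn"]}

```bash
ls; mkdir -p pics; cat > h.py <<'E'
import numpy as np, cv2
from station import bot
def P(im):
    R=cv2.Rodrigues(np.array(im["rvec"],float))[0]; return R,np.array(im["tvec"],float).ravel()
def ray(im,px,wrist=False):
    x=(px[0]-im["cx"])/im["fx"]; y=(px[1]-im["cy"])/im["fy"]
    if wrist:
        r=np.hypot(x,y); d=np.array([x/r*np.sin(r),y/r*np.sin(r),np.cos(r)]) if r>1e-9 else np.array([0,0,1.])
    else: d=np.array([x,y,1.])
    R,t=P(im); return -R.T@t, R.T@d
def at_z(im,px,z,wrist=False):
    o,d=ray(im,px,wrist); return o+d*(z-o[2])/d[2]
def at_depth(im,px,wrist=False):
    c,r=int(round(px[0])),int(round(px[1])); zz=im["z_map"][r,c]; o,d=ray(im,px,wrist)
    R,t=P(im); return o+d*zz/(R@d)[2]
def proj(im,X,wrist=False):
    R,t=P(im); c=R@np.array(X,float)+t
    if wrist:
        th=np.arctan2(np.hypot(c[0],c[1]),c[2]); n=np.hypot(c[0],c[1])+1e-12
        return np.array([im["cx"]+im["fx"]*th*c[0]/n, im["cy"]+im["fy"]*th*c[1]/n])
    return np.array([im["cx"]+im["fx"]*c[0]/c[2],im["cy"]+im["fy"]*c[1]/c[2]])
def cloud(im,wrist=False):
    h,w=im["z_map"].shape; u,v=np.meshgrid(np.arange(w),np.arange(h)); x=(u-im["cx"])/im["fx"]; y=(v-im["cy"])/im["fy"]
    z=im["z_map"]
    if wrist:
        r=np.hypot(x,y)+1e-12; k=np.tan(np.minimum(r,1.5))/r; x=x*k;y=y*k
    C=np.stack([x*z,y*z,z],-1); R,t=P(im); W=(C-t)@R; W[z==0]=np.nan; return W
def save(n,img,k=1): cv2.imwrite("pics/"+n,cv2.resize(img[:,:,::-1],None,fx=k,fy=k,interpolation=cv2.INTER_CUBIC))
E
python3 - <<'E'
from h import *
np.set_printoptions(precision=4,suppress=True)
for n in("top","scene"):
    im=bot.get_image(n); save(n+"0.png",im["img"],1.4)
    R,t=P(im); print(n,im["fx"],"cam",-R.T@t)
    for th in["cell_a_center","pin_a_head","photometer","push_plate","well0","well1","well2","socket_left","socket_right","lever_bar","lever_hinge","dishes_low","dishes_tall","reagent_bottle","tip_box","marker","beaker"]:
        for d in bot.place_of(th,im)[:6]:
            if d["confidence"]>.2: print(th,round(d["confidence"],2),np.round(d["pixel"],1),at_depth(im,d["pixel"]))
E
```

```text
pics
top 404.9638897877374 cam [0.4471 0.0227 1.0937]
cell_a_center 0.77 [167.4 200.4] [0.5215 0.3001 0.0527]
cell_a_center 0.59 [199.8 205.7] [0.5103 0.2163 0.0514]
cell_a_center 0.3 [174.3 246.3] [0.4042 0.2774 0.052 ]
pin_a_head 0.65 [414.2 250.3] [ 0.4126 -0.3243  0.0892]
photometer 0.6 [242.5 191.5] [0.5512 0.1083 0.0405]
photometer 0.59 [177.8 249.6] [0.3962 0.2676 0.0541]
photometer 0.56 [291.4 187.9] [ 0.5655 -0.0196  0.0295]
push_plate 0.94 [297.3 222.4] [ 0.475  -0.0377  0.0252]
well0 0.79 [324.3 208.2] [ 0.5137 -0.1066  0.0376]
well0 0.65 [297.5 208.4] [ 0.5113 -0.0366  0.0371]
well0 0.64 [264.3 209.9] [0.5048 0.05   0.0389]
well1 0.79 [324.3 208.2] [ 0.5137 -0.1066  0.0376]
well1 0.65 [297.5 208.4] [ 0.5113 -0.0366  0.0371]
well1 0.64 [264.3 209.9] [0.5048 0.05   0.0389]
well2 0.79 [324.3 208.2] [ 0.5137 -0.1066  0.0376]
well2 0.65 [297.5 208.4] [ 0.5113 -0.0366  0.0371]
well2 0.64 [264.3 209.9] [0.5048 0.05   0.0389]
socket_left 0.96 [240.  192.6] [0.5512 0.1175 0.0088]
socket_left 0.63 [415.4 249.9] [ 0.4136 -0.3275  0.0883]
socket_right 0.67 [346.6 181.4] [ 0.5849 -0.1
[... 1593 characters left out ...]
2]
socket_right 0.66 [251.4 291.5] [ 0.587  -0.17    0.0462]
lever_bar 0.67 [255.1 273.9] [ 0.6439 -0.2223  0.1649]
lever_bar 0.34 [281.7 237.4] [0.5361 0.0176 0.0623]
lever_hinge 0.73 [238.6 312.7] [ 0.6164 -0.2466  0.0635]
dishes_low 0.9 [329.5 177.1] [0.4294 0.4585 0.0181]
dishes_tall 0.58 [386.8 203.2] [0.6713 0.3874 0.0322]
dishes_tall 0.54 [251.1 264. ] [ 0.5192 -0.0884  0.0366]
reagent_bottle 0.79 [375.5 229.4] [0.6959 0.2546 0.0191]
tip_box 0.56 [162.  364.4] [ 0.5422 -0.3957  0.0008]
tip_box 0.31 [329.1 201. ] [0.525  0.2861 0.0375]
tip_box 0.26 [144.5 291. ] [ 0.4166 -0.3237  0.0701]
marker 0.4 [256.4 217.5] [0.3663 0.1229 0.0017]
beaker 0.69 [215.  395.5] [ 0.6985 -0.4038  0.0524]
```

View pics/top0.png

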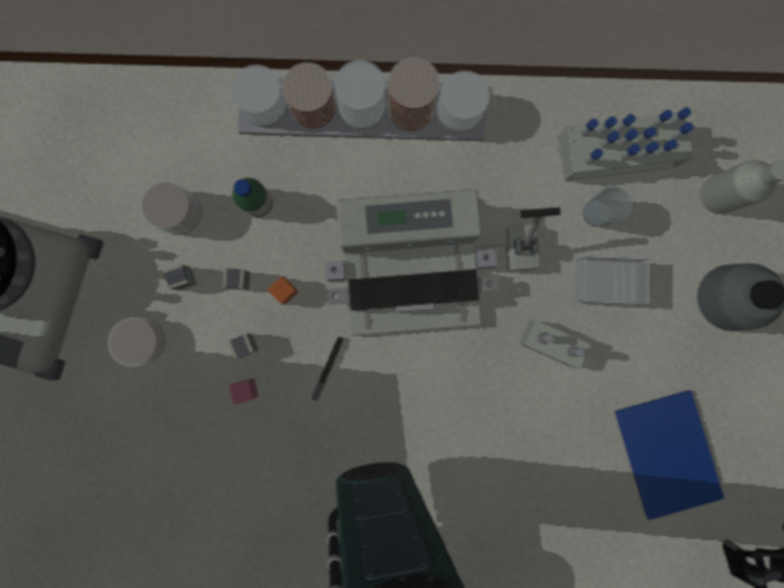

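View pics/scene0.png

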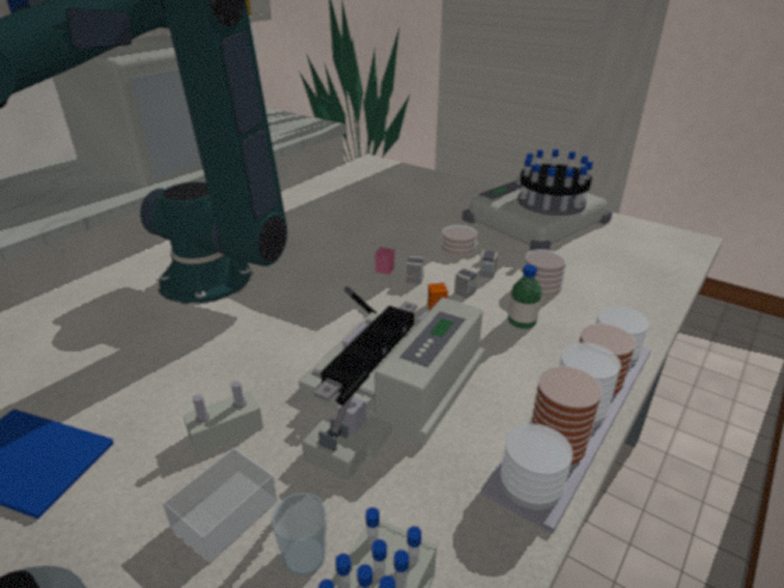

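Top view (at 1.4×): three grey cells with white edges at (180,277), (237,279) and (243,345). The orange cube at (282,290) and the pink cube at (242,391) are look-alikes. The pins are at (545,338) and (577,350), the carriage at (413,289), and the lever bar at (540,212). The scene view agrees.

```bash
python3 - <<'E'
from h import *
np.set_printoptions(precision=4,suppress=True)
o=bot.get_obs(); print(o)
from scipy.spatial.transform import Rotation as Ro
R=Ro.from_euler("xyz",o["orientation"]).as_matrix();print(R)
for T in([.45,-.08,.34],[.45,.23,.30]): print(R.T@(np.array(T)-o["position"])*100)
im=bot.get_image("wrist"); Rc,t=P(im); print(im["fx"],im["cx"],im["cy"],-Rc.T@t,Rc[2])
E
```

```text
{'time_s': 1.8, 'joint_positions': array([-1.3931,  0.0872,  1.3707,  0.    ,  1.6836, -0.1031]), 'qd': array([ 0.    ,  0.    ,  0.0001,  0.    , -0.0014, -0.0012]), 'effort': array([  0.0008, -35.1721, -31.345 ,  -0.0002,   0.0005,   0.    ]), 'position': array([ 0.1524, -0.5285,  0.2564]), 'orientation': array([ 3.1414, -0.    ,  0.2808]), 'wrist_force': array([ 0.5039, -0.0455,  0.3908]), 'ft_torque': array([ 0.0472, -0.0015, -0.0103]), 'width': 0.08505602461137712}
[[ 0.9608  0.2771  0.0001]
 [ 0.2771 -0.9608 -0.0002]
 [ 0.      0.0002 -1.    ]]
[ 41.0204 -34.8434  -8.3677]
[ 49.6113 -64.6299  -4.3726]
325.19226210127806 277.10140620490625 214.88892197641303 [ 0.2201 -0.5096  0.3744] [-0.2657 -0.0787 -0.9608]
```

>>> carry_out --jaw '[1, 1, 1, 1, 1, 1, 1, 1, 1, 1]' --pt "2 -2 -7" --pt "7 -5 -8" --pt "11 -8 -8" --pt "15 -12 -8" --pt "19 -16 -8" --pt "23 -19 -8" --pt "27 -23 -8" --pt "31 -26 -8" --pt "35 -30 -8" --pt "38 -33 -8" --turn '[0, 0, 0.03, 0.06, 0.1, 0.14, 0.18, 0.22, 0.25, 0.28]'

```text
time_s: 2.85
position: [0.4059, -0.14, 0.3366]
orientation: [3.141, -0.001, -0.001]
wrist_force: [-0.5, -0.4, -0.3]
width: 0.0852
```

```bash
cat > look.py <<'E'
import sys
from h import *
np.set_printoptions(precision=4,suppress=True)
def look(n,things,th=.3,cams=("wrist",)):
    out={}
    for c in cams:
        im=bot.get_image(c); out[c]=im; save(n+c+".png",im["img"],1.4)
        for t in things:
            for d in bot.place_of(t,im)[:6]:
                if d["confidence"]>th: print(c,t,round(d["confidence"],2),np.round(d["pixel"],1),at_depth(im,d["pixel"],c=="wrist"))
        np.savez(n+c,**{k:v for k,v in im.items()})
    return out
if __name__=="__main__":
    o=bot.get_obs(); print(o["time_s"],o["position"],o["orientation"],o["wrist_force"],o["width"])
    look(sys.argv[1],sys.argv[2].split(","))
E
python3 look.py A push_plate,well0,socket_left,socket_right,lever_bar,lever_hinge,pin_a_head,photometer
```

```text
2.85 [ 0.4059 -0.14    0.3366] [ 3.1409 -0.0011 -0.0006] [-0.5261 -0.3726 -0.2861] 0.08518805646346642
wrist push_plate 0.88 [185.4 123.8] [ 0.4794 -0.0313  0.0688]
wrist well0 0.96 [242.9  86.6] [ 0.5252 -0.0983  0.0368]
wrist well0 0.64 [137.2 109.7] [0.5034 0.0459 0.0379]
wrist well0 0.56 [192.6  93.7] [ 0.5187 -0.0331  0.0384]
wrist socket_right 0.59 [295.2  41.9] [ 0.5855 -0.1647  0.0328]
wrist socket_right 0.33 [187.4 125.8] [ 0.4769 -0.0332  0.0664]
wrist lever_hinge 0.68 [350.8  26.4] [ 0.6012 -0.2305  0.0647]
wrist lever_hinge 0.52 [243.9  87.3] [ 0.524  -0.0998  0.0394]
wrist pin_a_head 0.62 [418.1 181.5] [ 0.4119 -0.3176  0.0794]
wrist photometer 0.69 [194.5  68. ] [ 0.5544 -0.0334  0.0293]
```

View pics/Awrist.png

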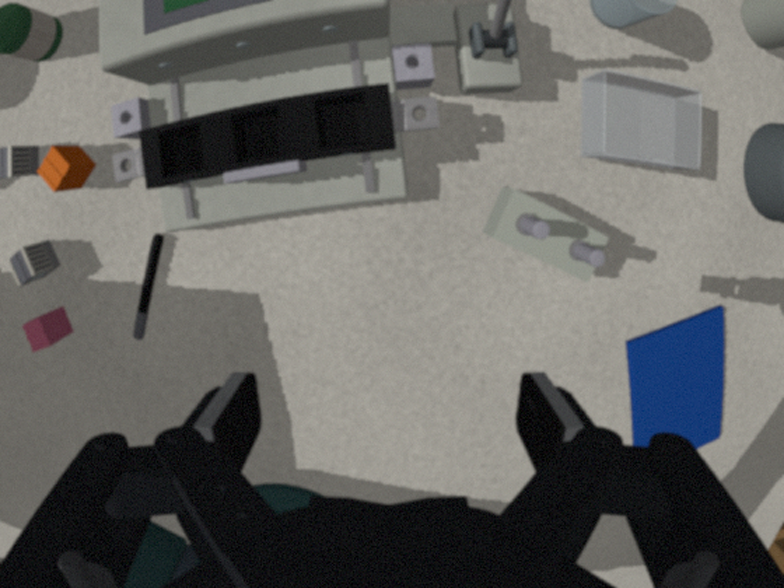

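Wrist view: carriage with three wells at (180,150), (255,132) and (340,118). Sockets at (128,115) and (412,62), eyelets at (125,163) and (418,112), pins at (535,226) and (590,252). The orange cube sits at (67,168). Next I fit the photometer pose from the depth maps.

```bash
python3 - <<'E'
from h import *
np.set_printoptions(precision=4,suppress=True)
def fit(name,im,W,z0,z1,box):
    m=(W[...,2]>z0)&(W[...,2]<z1)&(W[...,0]>box[0])&(W[...,0]<box[1])&(W[...,1]>box[2])&(W[...,1]<box[3])
    n,l,s,c=cv2.connectedComponentsWithStats(m.astype(np.uint8)); k=1+np.argmax(s[1:,4]); p=W[l==k]
    r=cv2.minAreaRect((p[:,:2]*1000).astype(np.float32)); print(name,len(p),"z",np.median(p[:,2]),r); return p
im=bot.get_image("top"); W=cloud(im)
fit("lamp top",im,W,.105,.13,(.4,.8,-.2,.2)); fit("carr top",im,W,.055,.068,(.42,.6,-.2,.15))
fit("pinblock",im,W,.035,.052,(.3,.5,-.45,-.2))
im=np.load("Awrist.npz"); W=cloud(im,True)
fit("w lamp",im,W,.105,.13,(.4,.8,-.2,.2)); fit("w carr",im,W,.055,.068,(.42,.6,-.2,.15))
fit("w pinblock",im,W,.035,.052,(.3,.5,-.45,-.2));fit("w base",im,W,.022,.033,(.4,.6,-.2,.15))
# holes: dark blobs near sockets in the wrist img
g=cv2.cvtColor(im["img"],cv2.COLOR_RGB2GRAY)
for n,(u,v) in dict(sl=(90,82),el=(88,117),sr=(295,44),er=(299,80)).items():
    s=g[v-9:v+10,u-9:u+10]; b=cv2.GaussianBlur(s,(0,0),1); q=np.unravel_index(b[4:15,4:15].argmin(),(11,11)); c=(u-5+q[1],v-5+q[0]); print(n,c,b[4:15,4:15].min(),np.median(s),at_z(im,c,.045 if n[0]=='s' else .055,True))
E
```

```text
lamp top 3489 z 0.1154777463966265 ((636.5767822265625, -15.826828002929688), (86.1019515991211, 249.87049865722656), 6.241065502166748)
carr top 1496 z 0.06258851436331023 ((510.6363830566406, -37.71110534667969), (66.93838500976562, 290.2415771484375), 6.39907693862915)Traceback (most recent call last):
  File "<stdin>", line 9, in <module>
  File "<stdin>", line 5, in fit
    return _wrapfunc(a, 'argmax', axis=axis, out=out, **kwds)
    return bound(*args, **kwds)
ValueError: attempt to get argmax of an empty sequence
```

```bash
cat > ph.py <<'E'
from h import *
np.set_printoptions(precision=4,suppress=True)
def fit(name,W,z0,z1,box):
    with np.errstate(invalid="ignore"): m=(W[...,2]>z0)&(W[...,2]<z1)&(W[...,0]>box[0])&(W[...,0]<box[1])&(W[...,1]>box[2])&(W[...,1]<box[3])
    n,l,s,c=cv2.connectedComponentsWithStats(m.astype(np.uint8))
    if n<2: print(name,"none"); return
    k=1+np.argmax(s[1:,4]); p=W[l==k]
    r=cv2.minAreaRect((p[:,:2]*1000).astype(np.float32)); print(name,len(p),"z",np.round(np.median(p[:,2]),4),np.round(r[0],1),np.round(r[1],1),round(r[2],2)); return p
E
python3 - <<'E'
from ph import *
im=np.load("Awrist.npz"); W=cloud(im,True)
print("bench z",np.nanmedian(W[240:300,230:330,2]), "at start img block",[at_depth(im,p,True) for p in((370,145),(378,161),(421,180))])
fit("w lamp",W,.105,.13,(.4,.8,-.2,.2)); fit("w carr",W,.055,.068,(.42,.6,-.2,.15))
fit("w pinblock",W,.03,.055,(.3,.5,-.45,-.2));fit("w base",W,.022,.033,(.4,.6,-.2,.15))
fit("w carr+plate",W,.05,.075,(.42,.6,-.2,.15))
g=cv2.cvtColor(im["img"],cv2.COLOR_RGB2GRAY)
for n,(u,v) in dict(sl=(90,82),el=(88,117),sr=(295,44),er=(299,80)).items():
    s=cv2.GaussianBlur(g,(0,0),1)[v-5:v+6,u-5:u+6]; q=np.unravel_index(s.argmin(),s.shape); c=(u-5+q[1],v-5+q[0]); print(n,c,s.min(),np.median(s),at_z(im,c,.045 if n[0]=='s' else .055,True))
O=np.array([.5640,-.0238]); a=.109; x=np.array([np.cos(a),np.sin(a)]); y=np.array([-x[1],x[0]])
for n,yy in(("sl",.132),("sr",-.142)): print(n,O+y*yy)
print("out:", (np.array([.5106,-.0377])-O)@x)
E
```

```text
bench z 0.00037590243197497506 at start img block [array([ 0.4524, -0.2609,  0.046 ]), array([ 0.4356, -0.262 ,  0.0797]), array([ 0.4149, -0.3188,  0.0851])]
w lamp 5399 z 0.1152 [598.8 -11.2] [253.9  67.8] 81.47
w carr 6209 z 0.063 [510.9 -36. ] [ 67.3 298.6] 6.46
w pinblock 2510 z 0.0457 [ 422.2 -297. ] [111.5  51.2] 67.73
w base 5658 z 0.0283 [469.7 -33.2] [ 63.6 249.9] 7.02
w carr+plate 7350 z 0.0629 [509.6 -28.3] [ 68.1 314.6] 6.46
sl (np.int64(90), np.int64(83)) 68 119.0 [0.5488 0.1175 0.045 ]
el (np.int64(88), np.int64(117)) 71 110.0 [0.5001 0.1156 0.055 ]
sr (np.int64(294), np.int64(43)) 68 105.0 [ 0.5808 -0.1625  0.045 ]
er (np.int64(297), np.int64(77)) 92 106.0 [ 0.5347 -0.1655  0.055 ]
sl [0.5496 0.1074]
sr [ 0.5794 -0.165 ]
out: -0.05459519288376825
```

>>> carry_out --jaw '[1, 1, 1, 1, 1, 1, 1, 1, 1, 1]' --pt "0 -4 0" --pt "0 -9 0" --pt "0 -14 1" --pt "0 -19 2" --pt "0 -24 3" --pt "0 -29 4" --pt "0 -34 5" --pt "0 -39 6" --pt "0 -40 6" --pt "0 -40 6" --turn '[0, 0, 0, 0, 0, 0, 0, 0, 0, 0]'

```text
time_s: 4.35
position: [0.4048, 0.2592, 0.2752]
orientation: [3.141, 0.002, 0.003]
wrist_force: [0.2, -0.9, 0.6]
width: 0.0853
```

```bash
python3 look.py B cell_a_center,socket_left; python3 - <<'E'
from ph import *
im=np.load("Bwrist.npz"); W=cloud(im,True)
for i,b in enumerate([(.48,.56,.25,.35),(.47,.56,.17,.25),(.37,.44,.24,.32),(.36,.45,.17,.235)]): fit(str(i),W,.045,.06,b)
E
```

```text
4.35 [0.4048 0.2592 0.2752] [3.1409 0.002  0.003 ] [ 0.1523 -0.8791  0.6428] 0.08532562732199196
wrist cell_a_center 0.61 [232.5  77.4] [0.5242 0.3042 0.0532]
wrist cell_a_center 0.56 [318.   94.5] [0.5062 0.2161 0.0542]
wrist socket_left 0.96 [404.4  62. ] [0.5524 0.115  0.039 ]
0 1202 z 0.0519 [526.6 303.7] [37.7 36.2] 87.64
1 1189 z 0.052 [507.7 215.7] [36.3 37.8] 44.1
2 1134 z 0.0519 [402.6 285.5] [35.8 37.5] 24.59
3 none
```

View pics/Bwrist.png

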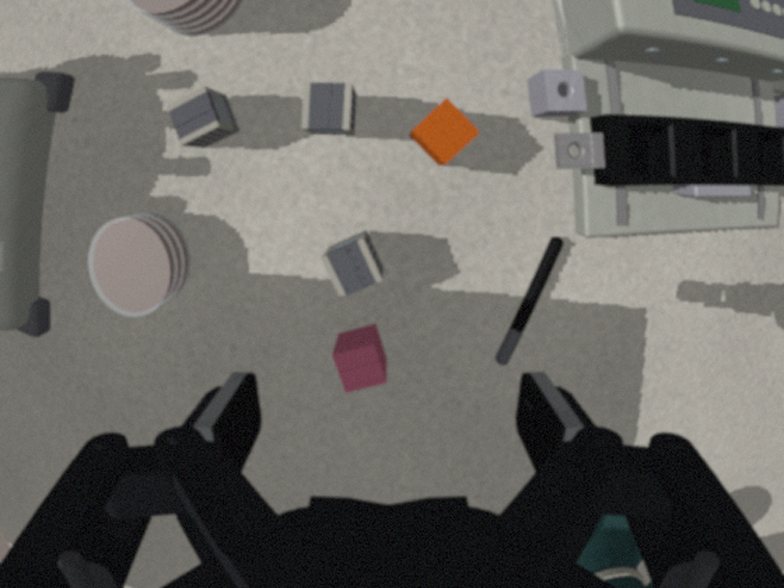

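Three grey cells with ribs and white edges fit the description: C1 at (200,118), C2 at (330,107) and C3 at (352,262). The orange cube at (445,132) and the pink cube at (360,358) are plain look-alikes and stay put. I start with C3, whose x axis is at about +24.6°, moving above it first and then measuring closely.

>>> carry_out --jaw '[1, 1, 1, 1, 1, 1, 1, 1, 1, 1]' --pt "0 -1 3" --pt "-0.2 -2 6" --pt "-0.2 -2.7 9" --pt "-0.2 -2.7 12" --pt "-0.2 -2.7 14" --pt "-0.2 -2.7 15" --pt "-0.2 -2.7 15" --pt "-0.2 -2.7 15" --pt "-0.2 -2.7 15" --pt "-0.2 -2.7 15" --turn '[-0.1, -0.24, -0.36, -0.43, -0.43, -0.43, -0.43, -0.43, -0.43, -0.43]'

```text
time_s: 5.5
position: [0.4038, 0.2854, 0.1278]
orientation: [-3.142, -0.003, 0.431]
wrist_force: [-0.3, -0.9, 0.7]
width: 0.0858
```

```bash
cat > m.py <<'E'
import sys
from ph import *
from scipy.spatial.transform import Rotation as Ro
o=bot.get_obs(); print(o["time_s"],o["position"],o["orientation"],o["wrist_force"],o["width"])
Rt=Ro.from_euler("xyz",o["orientation"]).as_matrix()
im=bot.get_image("wrist"); np.savez(sys.argv[1],**im); save(sys.argv[1]+".png",im["img"],1.4)
T=(cloud(im,True)-o["position"])@Rt*100   # tool axes, cm
E
cat > mc.py <<'E'
from m import *   # cell top in tool axes (cm): z range given by args 2,3 ; box args 4..7
z0,z1,b=float(sys.argv[2]),float(sys.argv[3]),[float(v) for v in sys.argv[4:8]]
with np.errstate(invalid="ignore"): m=(T[...,2]>z0)&(T[...,2]<z1)&(T[...,0]>b[0])&(T[...,0]<b[1])&(T[...,1]>b[2])&(T[...,1]<b[3])
n,l,s,c=cv2.connectedComponentsWithStats(m.astype(np.uint8))
for k in range(1,n):
    if s[k,4]<150: continue
    p=T[l==k]; r=cv2.minAreaRect((p[:,:2]*10).astype(np.float32)); print("px",c[k],"n",len(p),"z",np.median(p[:,2]),"centre cm",np.round(np.array(r[0])/10,2),"size mm",np.round(r[1],1),"ang",round(r[2],2))
    print("   pct x",np.percentile(p[:,0],[1,50,99]),"y",np.percentile(p[:,1],[1,50,99]))
E
python3 mc.py C 6.2 7.4 -4 5 -3.5 3.5
```

```text
5.5 [0.4038 0.2854 0.1278] [-3.1415 -0.003   0.4306] [-0.3077 -0.872   0.7361] 0.08578673016691606
```

View pics/C.png

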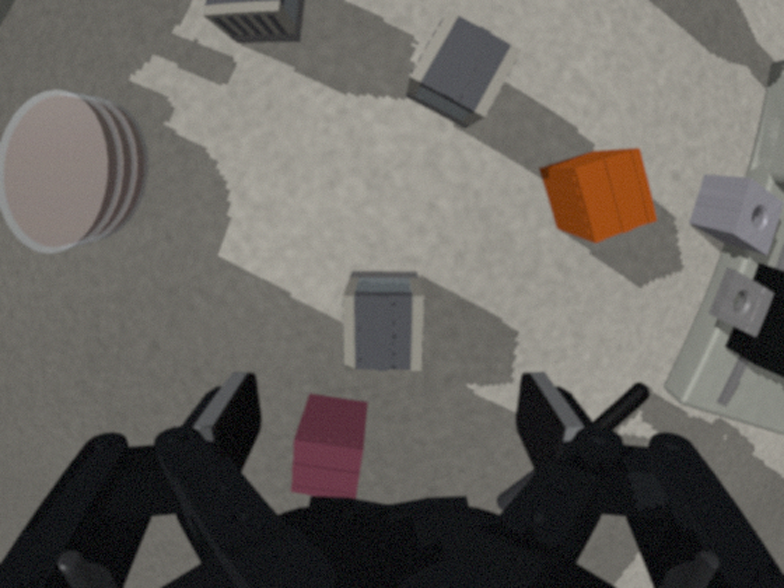

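The view confirms C3 at (385,330): it is yaw-aligned, with white walls left and right between the fingers. Pink, at (330,445), is clear of the fingers.

```bash
python3 mc.py C2 6.8 8.2 -4 5 -3.5 3.5
```

```text
5.55 [0.4036 0.2854 0.1275] [-3.1415 -0.0024  0.4307] [ 0.066   0.7339 -0.0407] 0.08540412014151262
px [273.6039 235.3526] n 3196 z 7.572208876806966 centre cm [-0.07 -0.12] size mm [36.7 37.5] ang 0.87
   pct x [-1.8524  0.0834  1.7332] y [-1.8991 -0.0972  1.6676]
```

>>> carry_out --jaw '[1, 1, 1, 1, 1, 1, 0.3, 0.3, 0.3, 0.3]' --pt "-0.1 -0.1 2" --pt "-0.1 -0.1 4" --pt "-0.1 -0.1 6" --pt "-0.1 -0.1 7.1" --pt "-0.1 -0.1 7.1" --pt "-0.1 -0.1 7.1" --pt "-0.1 -0.1 7.1" --pt "-0.1 -0.1 7.1" --pt "-0.1 -0.1 7.1" --pt "-0.1 -0.1 7.1" --turn '[0, 0, 0, 0, 0, 0, 0, 0, 0, 0]' --force 50

```text
time_s: 6.6
position: [0.4022, 0.2859, 0.0562]
orientation: [-3.141, -0.002, 0.431]
wrist_force: [-0.1, -0.3, -1.4]
width: 0.0349
```

>>> carry_out --jaw '[0.3, 0.3, 0.3, 0.3, 0.3, 0.3, 0.3, 0.3, 0.3, 0.3]' --pt "0 0 0" --pt "0 0 0" --pt "0 0 0" --pt "0 0 -2" --pt "0 0 -5" --pt "0 0 -8" --pt "0 0 -11" --pt "0 0 -11" --pt "0 0 -11" --pt "0 0 -11" --turn '[0, 0, 0, 0, 0, 0, 0, 0, 0, 0]'

```text
time_s: 7.6
position: [0.4005, 0.2848, 0.1628]
orientation: [3.141, 0.005, 0.431]
wrist_force: [0.5, 1.1, -2.2]
width: 0.0349
```

```bash
python3 mc.py D -2 1.5 -4 5 -3.5 3.5
```

```text
7.6 [0.4005 0.2848 0.1628] [3.1411 0.0046 0.4307] [ 0.461   1.0654 -2.2081] 0.03489018838730034
px [277.0908 286.6123] n 9821 z 0.3906986871008153 centre cm [0.04 0.09] size mm [37.5 62.7] ang 0.39
   pct x [-1.6886  0.6618  1.8781] y [-2.8571  0.0813  3.0358]
```

View pics/D.png

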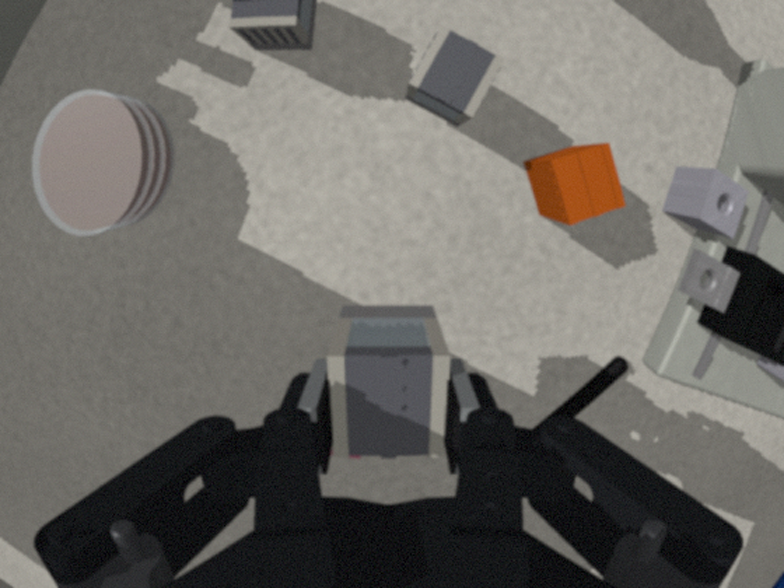

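>>> carry_out --jaw '[0.3, 0.3, 0.3, 0.3, 0.3, 0.3, 0.3, 0.3, 0.3, 0.3]' --pt "-1 3 0" --pt "-2 7 0" --pt "-4 12 0" --pt "-5 17 0" --pt "-7 22 0" --pt "-8 27 0" --pt "-10 32 0" --pt "-11.4 36.5 0" --pt "-11.4 37.7 0" --pt "-11.4 37.7 0" --turn '[0, 0.04, 0.08, 0.12, 0.16, 0.2, 0.25, 0.29, 0.322, 0.322]'

```text
time_s: 8.65
position: [0.4549, -0.1073, 0.1634]
orientation: [-3.141, 0.003, 0.104]
wrist_force: [0.9, 0.1, -1.4]
width: 0.0348
```

```bash
python3 - <<'E'
import sys; sys.argv=["","E"]
from m import *
print("world carr:"); W=cloud(im,True)
fit("carr",W,.058,.068,(.44,.58,-.2,.15)); fit("floors",W,.030,.045,(.44,.6,-.2,.15))
with np.errstate(invalid="ignore"): m=(W[...,2]>.028)&(W[...,2]<.057)&(abs(W[...,0]-.515)<.06)&(abs(W[...,1]+.03)<.13)
n,l,s,c=cv2.connectedComponentsWithStats(m.astype(np.uint8))
for k in range(1,n):
    if s[k,4]>100:
        p=T[l==k]; f=p[np.abs(W[l==k][:,2]-.037)<.004]; print(c[k],s[k,4],"med W",np.median(W[l==k],0),"tool rng x",np.percentile(p[:,0],[1,99]),"y",np.percentile(p[:,1],[1,99]),len(f))
E
```

```text
8.65 [ 0.4549 -0.1073  0.1634] [-3.1411  0.0031  0.1035] [ 0.8593  0.1188 -1.3893] 0.03477746476062364
world carr:
carr 16547 z 0.0632 [510.3 -27.5] [ 65.9 236.8] 6.37
floors 2864 z 0.0375 [ 523.  -102.3] [39.3 39.8] 6.35
[184.0348  74.029 ] 6585 med W [ 0.5617 -0.0188  0.0287] tool rng x [10.0682 13.6599] y [-19.1715   4.5648] 122
[353.2637  75.4157] 421 med W [ 0.5677 -0.1521  0.0453] tool rng x [10.138 11.53 ] y [5.1466 6.4232] 48
[278.6415 126.484 ] 3180 med W [ 0.5227 -0.1024  0.0376] tool rng x [4.8979 8.7967] y [-1.7572  2.1765] 2788
[172.5734 130.2609] 2740 med W [ 0.5137 -0.022   0.0377] tool rng x [4.8156 8.7433] y [-9.2924 -5.9189] 2154
[351.8097 126.7706] 741 med W [ 0.5292 -0.1531  0.0556] tool rng x [5.5107 8.2356] y [4.6124 6.0733] 0
[ 84.3856 138.3489] 1857 med W [0.5048 0.0592 0.0378] tool rng x [4.7637 8.687 ] y [-16.8362 -14.0201] 1247
[ 38.7383 146.2897] 107 med W [0.4983 0.0981 0.0554] tool rng x [5.3271 8.0607] y [-20.2134 -19.6874] 0
[240.5978 189.9391] 5554 med W [ 0.468  -0.092   0.0287] tool rng x [-0.1022  3.4726] y [-18.5303   4.8742] 105
```

View pics/E.png

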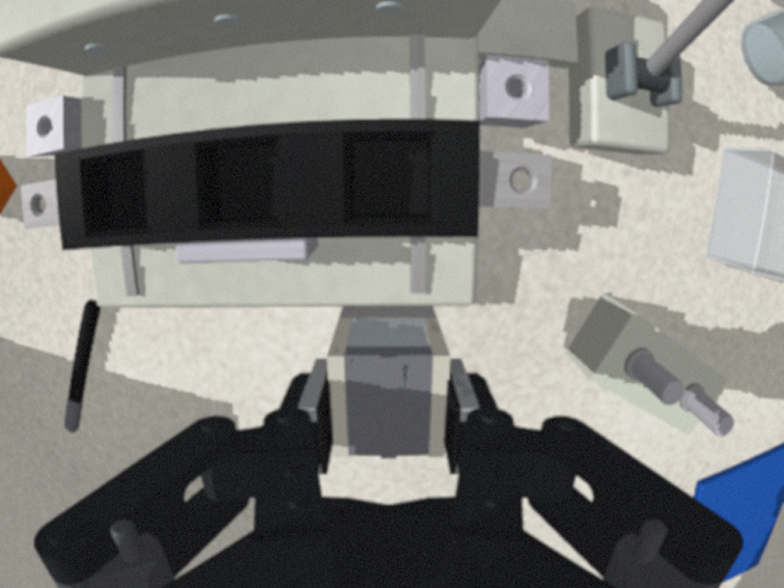

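>>> carry_out --jaw '[0.3, 0.3, 0.3, 0.3, 0.3, 0.3, 0.3, 0.3, 0.3, 0.3]' --pt "3 0.1 0" --pt "6 0.14 0" --pt "6.78 0.14 0.5" --pt "6.78 0.14 2" --pt "6.78 0.14 3.6" --pt "6.78 0.14 3.6" --pt "6.78 0.14 3.6" --pt "6.78 0.14 3.6" --pt "6.78 0.14 3.6" --pt "6.78 0.14 3.6" --turn '[-0.006, -0.006, -0.006, -0.006, -0.006, -0.006, -0.006, -0.006, -0.006, -0.006]'

```text
time_s: 9.7
position: [0.5233, -0.0988, 0.1302]
orientation: [3.141, -0.001, 0.115]
wrist_force: [-0.8, 0.3, -1.3]
width: 0.0349
```

```bash
python3 - <<'E'
import sys; sys.argv=["","F"]
from m import *
save("Fc.png",im["img"][120:340,150:420],2.6)
E
```

```text
9.7 [ 0.5233 -0.0988  0.1302] [ 3.1408 -0.0015  0.1147] [-0.7563  0.2845 -1.2875] 0.03488913856308339
```

View pics/Fc.png

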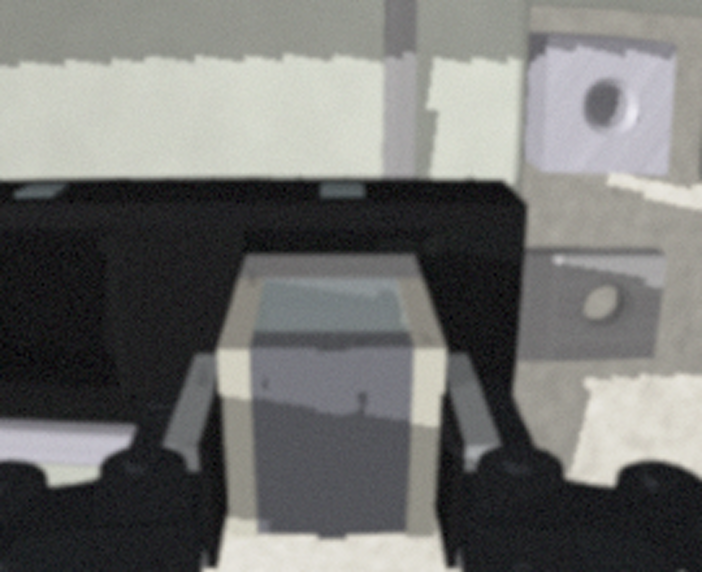

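The cell hovers over well 2. In the crop the well's back edge shows at row 228, columns 245–430, a little to the right of the cell bottom (245–418). I check this with the depth map.

```bash
python3 - <<'E'
from ph import *
from scipy.spatial.transform import Rotation as Ro
im=np.load("F.npz"); R=Ro.from_euler("xyz",[3.1408,-.0015,.1147]).as_matrix(); T=(cloud(im,True)-[.5233,-.0988,.1302])@R*100
for r in range(203,222,2): 
    t=T[r]; m=np.where((np.abs(t[:,0])<5)&(np.abs(t[:,1])<3.5))[0]
    z=t[m,2]; b=m[z>7.3]
    print(r,"x",np.round(np.nanmedian(t[m,0]),2), (b.min(),b.max(),t[b.min(),1],t[b.max(),1],t[b[len(b)//2]]) if len(b) else "")
    # cell face at this row
    f=m[(z<6.6)]; print("    near",(f.min(),f.max(),t[f.min()],t[f.max()]) if len(f) else "")
E
```

```text
203 x 2.43 
    near (np.int64(218), np.int64(302), array([ 2.4654, -3.3813,  6.578 ]), array([2.4674, 1.5502, 6.5561]))
205 x 2.31 
    near (np.int64(228), np.int64(332), array([ 2.3494, -2.783 ,  6.5496]), array([2.3698, 3.3174, 6.4888]))
207 x 2.19 
    near (np.int64(240), np.int64(319), array([ 2.2299, -2.0739,  6.5379]), array([2.2333, 2.5562, 6.5381]))
209 x 2.05 
    near (np.int64(219), np.int64(331), array([ 2.0939, -3.3417,  6.5984]), array([2.0994, 3.2865, 6.591 ]))
211 x 1.39 (np.int64(250), np.int64(312), np.float64(-1.5802503433272181), np.float64(2.2642889764004908), array([1.2487, 0.3655, 9.2222]))
    near (np.int64(223), np.int64(331), array([ 1.9804, -3.0998,  6.5641]), array([1.9747, 3.2933, 6.5983]))
213 x 1.3 (np.int64(250), np.int64(312), np.float64(-1.5884923371144344), np.float64(2.256774166868478), array([1.0974, 0.4341, 9.2647]))
    near (np.int64(223), np.int64(329), array([ 1.8483, -3.1109,  6.5965]), array([1.862 , 3.1718, 6.5605]))
215 x 1.23 (np.int64(250), np.int64(312), np.float64(-1.5813023840806801), np.float64(2.2691312368792955), array([0.9576
[... 169 characters left out ...]
, np.float64(-1.5863153609548222), np.float64(2.2569501989612926), array([0.8291, 0.3674, 9.222 ]))
    near (np.int64(236), np.int64(334), array([ 1.6077, -2.3359,  6.5768]), array([1.6236, 3.4808, 6.5315]))
219 x 1.87 (np.int64(309), np.int64(312), np.float64(2.261759417608956), np.float64(2.252311087717333), array([1.0731, 2.2615, 7.947 ]))
    near (np.int64(224), np.int64(308), array([ 1.4761, -3.0674,  6.5982]), array([1.8677, 1.802 , 5.3148]))
221 x 1.87 (np.int64(310), np.int64(312), np.float64(2.257372853738984), np.float64(2.267045592353531), array([0.9544, 2.2604, 7.8999]))
    near (np.int64(222), np.int64(309), array([ 1.3563, -3.1919,  6.5806]), array([1.8893, 1.8143, 4.8704]))
```

>>> carry_out --jaw '[0.3, 0.3, 0.3, 0.3, 0.3, 0.3, 0.3, 0.3, 0.3, 0.3]' --pt "0 0.15 0.2" --pt "0 0.3 0.4" --pt "0 0.3 0.6" --pt "0 0.3 0.6" --pt "0 0.3 0.6" --pt "0 0.3 0.6" --pt "0 0.3 0.6" --pt "0 0.3 0.6" --pt "0 0.3 0.6" --pt "0 0.3 0.6" --turn '[0, 0, 0, 0, 0, 0, 0, 0, 0, 0]'

```text
time_s: 10.75
position: [0.5234, -0.1016, 0.1234]
orientation: [3.141, -0.0, 0.115]
wrist_force: [0.7, 0.3, -0.8]
width: 0.0349
```

```bash
cat > wm.py <<'E'
from m import *   # well vs held cell, tool axes (cm); mouth at world z .063, arg2 = optional expected y of the well
d=(o["position"][2]-.063)*100; y0=float(sys.argv[2]) if len(sys.argv)>2 else 0
with np.errstate(invalid="ignore"):
    w=(T[...,2]>d+.5)&(np.abs(T[...,0])<3)&(np.abs(T[...,1]-y0)<3.2)
    rows=[r for r in range(420) if w[r].sum()>30]
    L=[T[r,np.where(w[r])[0].min(),1] for r in rows]; Rr=[T[r,np.where(w[r])[0].max(),1] for r in rows]
    print("well rows",rows[:1],rows[-1:],"y",np.median(L),np.median(Rr),"centre",(np.median(L)+np.median(Rr))/2)
    a=(np.abs(T[...,2]-d)<.3)&(np.abs(T[...,1]-y0)<1.5)&(T[...,0]>1)&(T[...,0]<3); print("mouth back edge x",np.percentile(T[a][:,0],1),"-> centre",np.percentile(T[a][:,0],1)-1.95)
    cxx=[];fx=[]
    for r in range(225,420):
        q=np.where((T[r,:,2]<min(d-.3,4.5))&(T[r,:,2]>-.2)&(np.abs(T[r,:,1])<1.9)&(T[r,:,0]>1.2)&(T[r,:,0]<2.3))[0]
        if len(q)>20: cxx+=[(T[r,q.min(),1]+T[r,q.max(),1])/2]; fx+=[np.median(T[r,q,0])]
    print("cell y centre",np.median(cxx) if cxx else None,"front x",np.median(fx) if fx else None,"-> centre",np.median(fx)-1.8 if fx else None)
E
python3 wm.py G
```

```text
10.75 [ 0.5234 -0.1016  0.1234] [ 3.1414 -0.0001  0.1148] [ 0.7232  0.2816 -0.8278] 0.03490580901387891
well rows [185] [217] y -3.165040570286113 3.1598908701163033 centre -0.0025748500849047673
mouth back edge x 1.9309046720879848 -> centre -0.01909532791201518
cell y centre 0.07998809513001337 front x 1.8727113299095814 -> centre 0.0727113299095814
```

```bash
sed -i 's/(T\[...,2\]>d+.5)&(np.abs(T\[...,0\])<3)/(T[...,2]>d+.5)\&(np.abs(T[...,0])<1.8)/' wm.py; python3 wm.py G2
```

```text
10.8 [ 0.5234 -0.1016  0.1233] [ 3.1415 -0.      0.1148] [-0.3492 -0.6304 -0.9008] 0.03539866154126152
well rows [214] [217] y -1.8579681764540887 1.9944601323167372 centre 0.06824597793132425
mouth back edge x 1.9341401001659138 -> centre -0.0158598998340862
cell y centre 0.08636357944654283 front x 1.872795110049428 -> centre 0.07279511004942796
```

>>> carry_out --jaw '[0.3, 0.3, 0.3, 0.3, 0.3, 0.3, 0.3, 0.3, 0.3, 0.3]' --pt "-0.04 0 0.2" --pt "-0.04 0 0.4" --pt "-0.04 0 0.6" --pt "-0.04 0 0.8" --pt "-0.04 0 1.0" --pt "-0.04 0 1.2" --pt "-0.04 0 1.4" --pt "-0.04 0 1.6" --pt "-0.04 0 1.6" --pt "-0.04 0 1.6" --turn '[0, 0, 0, 0, 0, 0, 0, 0, 0, 0]'

```text
time_s: 11.85
position: [0.523, -0.1016, 0.1072]
orientation: [3.142, 0.0, 0.115]
wrist_force: [0.5, -0.0, -1.2]
width: 0.0351
```

>>> carry_out --jaw '[0.3, 0.3, 0.3, 0.3, 0.3, 0.3, 0.6, 0.6, 0.6, 0.6]' --pt "0 0 0.4" --pt "0 0 0.8" --pt "0 0 1.1" --pt "0 0 1.3" --pt "0 0 1.35" --pt "0 0 1.35" --pt "0 0 1.35" --pt "0 0 1.35" --pt "0 0 1.35" --pt "0 0 1.35" --turn '[0, 0, 0, 0, 0, 0, 0, 0, 0, 0]'

```text
time_s: 12.85
position: [0.5232, -0.1017, 0.0941]
orientation: [3.141, -0.001, 0.115]
wrist_force: [0.6, -0.3, 1.7]
width: 0.0512
```

>>> carry_out --jaw '[0.6, 0.6, 0.6, 0.6, 0.6, 0.6, 1, 1, 1, 1]' --pt "0 0 -1" --pt "0 0 -3" --pt "0 0 -6" --pt "0 0 -9" --pt "0 0 -11" --pt "-2 -4 -12" --pt "-2 -8 -12" --pt "-2 -13 -12" --pt "-2 -18 -12" --pt "-2 -22 -12" --turn '[0, 0, 0, 0, 0, 0, 0, 0, 0, 0]'

```text
time_s: 13.85
position: [0.4773, 0.1169, 0.2151]
orientation: [-3.141, -0.002, 0.116]
wrist_force: [-0.3, 0.5, -0.2]
width: 0.085
```

```bash
python3 - <<'E'
import sys; sys.argv=["","H"]
from m import *
im=bot.get_image("top"); W=cloud(im)
fit("cell in well2",W,.08,.1,(.48,.56,-.14,-.07))
for n,b in dict(C1=(.47,.58,.33,.44),C2=(.48,.58,.25,.345)).items(): fit(n,W,.045,.06,b)
im=np.load("H.npz"); W=cloud(im,True)
fit("w cell in well2",W,.08,.1,(.48,.56,-.15,-.06))
for n,b in dict(C1=(.45,.58,.34,.44),C2=(.48,.58,.25,.345)).items(): fit("w"+n,W,.045,.06,b)
E
```

```text
13.85 [0.4773 0.1169 0.2151] [-3.1411 -0.0019  0.1156] [-0.2959  0.4937 -0.177 ] 0.08497486241753541
cell in well2 216 z 0.0884 [ 523.7 -103.9] [35.2 37.9] 3.24
C1 206 z 0.0513 [526.7 409.8] [36.5 37.4] 20.07
C2 11 z 0.0526 [533.8 319.3] [ 3.5 23.6] 84.57
w cell in well2 1269 z 0.0891 [ 524.  -101.9] [36.5 38.8] 6.38
wC1 811 z 0.0513 [526.2 411.7] [37.  39.2] 20.04
wC2 1243 z 0.0516 [526.9 303.6] [38.6 36.5] 86.89
```

>>> carry_out --jaw '[0.7, 0.7, 0.7, 0.7, 0.7, 0.7, 0.7, 0.7, 0.7, 0.7]' --pt "1.5 -4 0" --pt "3 -8 0" --pt "5 -12 0" --pt "6.5 -16 2" --pt "7.1 -18 5" --pt "7.1 -18 8" --pt "7.1 -18 9" --pt "7.1 -18 9" --pt "7.1 -18 9" --pt "7.1 -18 9" --turn '[0, 0.04, 0.08, 0.12, 0.16, 0.165, 0.165, 0.165, 0.165, 0.165]'

```text
time_s: 14.95
position: [0.5292, 0.3013, 0.1265]
orientation: [-3.14, -0.004, -0.051]
wrist_force: [-1.3, -0.5, 0.5]
width: 0.0598
```

```bash
python3 mc.py I 6.6 8 -4 5 -3 3
```

```text
14.95 [0.5292 0.3013 0.1265] [-3.1397 -0.0041 -0.0513] [-1.3264 -0.4536  0.4605] 0.059844443486419034
px [271.5382 239.3361] n 3190 z 7.473075480076794 centre cm [-0.25 -0.25] size mm [37.2 37.6] ang 0.39
   pct x [-2.0462 -0.099   1.5655] y [-2.0276 -0.2282  1.5344]
```

>>> carry_out --jaw '[0.7, 0.7, 0.7, 0.7, 0.7, 0.7, 0.3, 0.3, 0.3, 0.3]' --pt "-0.25 -0.25 1" --pt "-0.25 -0.25 3" --pt "-0.25 -0.25 5" --pt "-0.25 -0.25 7.05" --pt "-0.25 -0.25 7.05" --pt "-0.25 -0.25 7.05" --pt "-0.25 -0.25 7.05" --pt "-0.25 -0.25 7.05" --pt "-0.25 -0.25 7.05" --pt "-0.25 -0.25 7.05" --turn '[0, 0, 0, 0, 0, 0, 0, 0, 0, 0]' --force 50

```text
time_s: 16.0
position: [0.5266, 0.3048, 0.0553]
orientation: [-3.14, -0.003, -0.05]
wrist_force: [-0.3, -0.1, 6.1]
width: 0.0354
```

>>> carry_out --jaw '[0.3, 0.3, 0.3, 0.3, 0.3, 0.3, 0.3, 0.3, 0.3, 0.3]' --pt "0 0 0" --pt "0 0 0" --pt "0 0 -2" --pt "0 0 -5" --pt "0 0 -8" --pt "0 0 -11" --pt "0 0 -11" --pt "0 0 -11" --pt "0 0 -11" --pt "0 0 -11" --turn '[0, 0, 0, 0, 0, 0, 0, 0, 0, 0]'

```text
time_s: 17.0
position: [0.5242, 0.3036, 0.1603]
orientation: [3.139, 0.005, -0.05]
wrist_force: [0.1, -0.4, -1.5]
width: 0.0349
```

>>> carry_out --jaw '[0.3, 0.3, 0.3, 0.3, 0.3, 0.3, 0.3, 0.3, 0.3, 0.3]' --pt "0 3 0" --pt "0.1 7 0" --pt "0.2 12 0" --pt "0.3 17 0" --pt "0.4 22 0" --pt "0.5 26 0" --pt "0.6 30 0" --pt "0.7 32.5 0" --pt "0.7 33 0" --pt "0.7 33 0" --turn '[0, -0.02, -0.04, -0.06, -0.08, -0.1, -0.13, -0.162, -0.162, -0.162]'

```text
time_s: 18.0
position: [0.5153, -0.0262, 0.1621]
orientation: [-3.14, 0.002, 0.11]
wrist_force: [0.0, 1.3, -1.7]
width: 0.0351
```

>>> carry_out --jaw '[0.3, 0.3, 0.3, 0.3, 0.3, 0.3, 0.3, 0.3, 0.3, 0.3]' --pt "0 0 1" --pt "0 0 2" --pt "0 0 3" --pt "0 0 3.4" --pt "0 0 3.4" --pt "0 0 3.4" --pt "0 0 3.4" --pt "0 0 3.4" --pt "0 0 3.4" --pt "0 0 3.4" --turn '[0, 0, 0, 0, 0, 0, 0, 0, 0, 0]'

```text
time_s: 19.0
position: [0.516, -0.0259, 0.1296]
orientation: [3.141, -0.001, 0.112]
wrist_force: [-0.4, -0.5, -2.7]
width: 0.0349
```

```bash
python3 wm.py J
```

```text
19.0 [ 0.516  -0.0259  0.1296] [ 3.1413 -0.0005  0.1117] [-0.401  -0.5198 -2.7263] 0.034909056633105194
well rows [213] [218] y -1.7545742358481418 2.0927813703817435 centre 0.16910356726680087
mouth back edge x 1.8229627288218686 -> centre -0.12703727117813135
cell y centre 0.08349877702648012 front x 1.8361938621635943 -> centre 0.036193862163594215
```

>>> carry_out --jaw '[0.3, 0.3, 0.3, 0.3, 0.3, 0.3, 0.3, 0.3, 0.3, 0.3]' --pt "-0.12 0.1 0.2" --pt "-0.12 0.1 0.5" --pt "-0.12 0.1 0.8" --pt "-0.12 0.1 1.1" --pt "-0.12 0.1 1.4" --pt "-0.12 0.1 1.7" --pt "-0.12 0.1 2.0" --pt "-0.12 0.1 2.2" --pt "-0.12 0.1 2.4" --pt "-0.12 0.1 2.4" --turn '[0, 0, 0, 0, 0, 0, 0, 0, 0, 0]'

```text
time_s: 20.05
position: [0.5146, -0.0269, 0.1049]
orientation: [-3.142, 0.001, 0.112]
wrist_force: [0.1, -0.0, -2.2]
width: 0.035
```

>>> carry_out --jaw '[0.3, 0.3, 0.3, 0.3, 0.3, 0.3, 0.55, 0.55, 0.55, 0.55]' --pt "0 0 0.4" --pt "0 0 0.8" --pt "0 0 1.1" --pt "0 0 1.2" --pt "0 0 1.2" --pt "0 0 1.2" --pt "0 0 1.2" --pt "0 0 1.2" --pt "0 0 1.2" --pt "0 0 1.2" --turn '[0, 0, 0, 0, 0, 0, 0, 0, 0, 0]'

```text
time_s: 21.05
position: [0.515, -0.0269, 0.0937]
orientation: [3.141, -0.001, 0.112]
wrist_force: [0.0, -0.5, 0.4]
width: 0.0469
```

>>> carry_out --jaw '[0.55, 0.55, 0.55, 0.55, 0.7, 0.7, 0.7, 0.7, 0.7, 0.7]' --pt "0 0 -1" --pt "0 0 -3" --pt "0 0 -6" --pt "0 0 -9" --pt "1 -3 -11" --pt "2 -7 -11" --pt "3 -12 -11" --pt "4 -17 -11" --pt "4.5 -22 -11" --pt "5 -27 -11" --turn '[0, 0, 0, 0, -0.1, -0.25, -0.4, -0.55, -0.7, -0.85]'

```text
time_s: 22.05
position: [0.5344, 0.2465, 0.2044]
orientation: [3.141, -0.001, 0.968]
wrist_force: [1.7, -0.8, -0.4]
width: 0.0599
```

```bash
python3 - <<'E'
import sys; sys.argv=["","K"]
from m import *
im=bot.get_image("top"); W=cloud(im); save("Ktop.png",im["img"][120:320,60:400],2.3)
fit("cell in well2",W,.08,.1,(.48,.56,-.14,-.07))
fit("cell in well1",W,.08,.1,(.48,.56,-.065,.01))
fit("C1",W,.045,.06,(.45,.6,.34,.48))
p=np.array([.5262,.4117,.125])-o["position"]; print("to C1",p@Rt*100, o["orientation"][2]-1.92)
E
```

```text
22.05 [0.5344 0.2465 0.2044] [ 3.1405 -0.001   0.9678] [ 1.6969 -0.7761 -0.4195] 0.0598921915144309
cell in well2 211 z 0.0884 [ 523.5 -103.9] [35.4 36.8] 6.64
cell in well1 218 z 0.0887 [515.1 -29. ] [35.7 37.1] 7.03
C1 101 z 0.0514 [519.7 405.7] [20.6 36.1] 17.12
to C1 [ 13.1319 -10.0466   7.9399] -0.9522155963955907
```

View pics/Ktop.png

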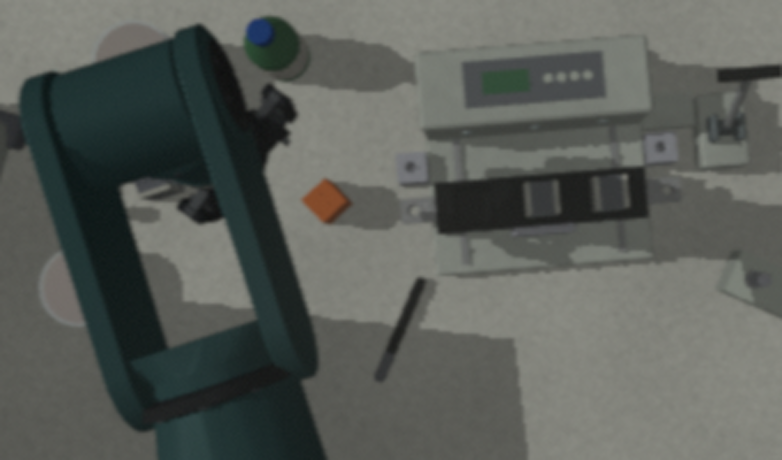

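Both cells are seated: their tops sit at z≈0.0885 and they show at (543,198) and (611,192) in the crop. Next is C1.

>>> carry_out --jaw '[0.7, 0.7, 0.7, 0.7, 0.7, 0.7, 0.7, 0.7, 0.7, 0.7]' --pt "3 -2 0" --pt "6 -4.5 0" --pt "9 -7 1" --pt "12 -9 2" --pt "13.1 -10 4" --pt "13.1 -10 6" --pt "13.1 -10 8" --pt "13.1 -10 8" --pt "13.1 -10 8" --pt "13.1 -10 8" --turn '[-0.14, -0.28, -0.42, -0.56, -0.7, -0.84, -0.95, -0.95, -0.95, -0.95]'

```text
time_s: 23.15
position: [0.5283, 0.4093, 0.1254]
orientation: [3.138, -0.001, 1.909]
wrist_force: [0.3, -0.5, 0.5]
width: 0.06
```

```bash
python3 mc.py L 6.5 8 -4 5 -3 3
```

```text
23.15 [0.5283 0.4093 0.1254] [ 3.1385 -0.0006  1.9094] [ 0.3284 -0.5176  0.4972] 0.05996171567345955
px [276.5478 229.7694] n 3313 z 7.350899099588741 centre cm [ 0.29 -0.03] size mm [37.4 36.9] ang 88.73
   pct x [-1.4804  0.4591  2.1087] y [-1.8123 -0.0166  1.7368]
```

View pics/L.png

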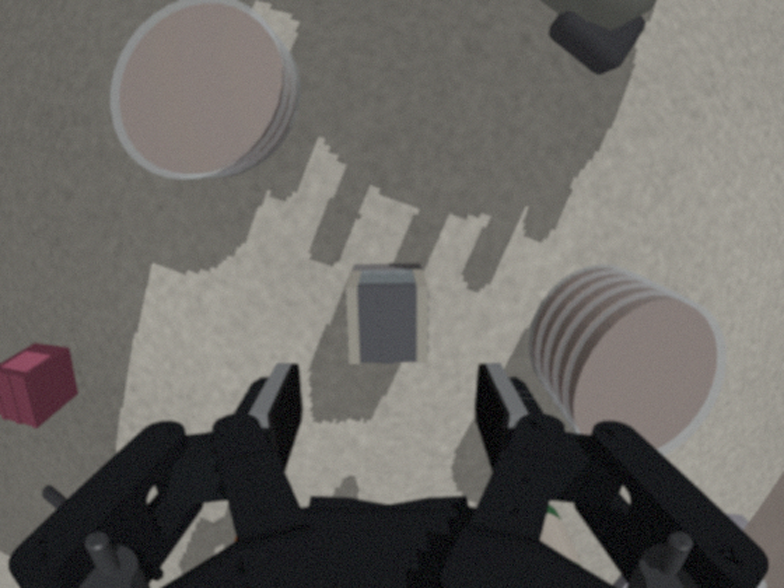

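C1 at (388,315) is aligned, with white edges left and right, and the fingers are clear of the tall dish stack at (645,350).

>>> carry_out --jaw '[0.7, 0.7, 0.7, 0.7, 0.7, 0.7, 0.3, 0.3, 0.3, 0.3]' --pt "0.26 -0.03 1" --pt "0.26 -0.03 3" --pt "0.26 -0.03 5" --pt "0.26 -0.03 6.95" --pt "0.26 -0.03 6.95" --pt "0.26 -0.03 6.95" --pt "0.26 -0.03 6.95" --pt "0.26 -0.03 6.95" --pt "0.26 -0.03 6.95" --pt "0.26 -0.03 6.95" --turn '[0, 0, 0, 0, 0, 0, 0, 0, 0, 0]' --force 50

```text
time_s: 24.2
position: [0.5272, 0.4123, 0.056]
orientation: [3.138, -0.001, 1.912]
wrist_force: [-0.2, 0.1, 6.0]
width: 0.035
```

>>> carry_out --jaw '[0.3, 0.3, 0.3, 0.3, 0.3, 0.3, 0.3, 0.3, 0.3, 0.3]' --pt "0 0 0" --pt "0 0 0" --pt "0 0 -2" --pt "0 0 -5" --pt "0 0 -8" --pt "0 0 -11" --pt "0 0 -11" --pt "0 0 -11" --pt "0 0 -11" --pt "0 0 -11" --turn '[0, 0, 0, 0, 0, 0, 0, 0, 0, 0]'

```text
time_s: 25.2
position: [0.5251, 0.4109, 0.1607]
orientation: [-3.137, 0.001, 1.912]
wrist_force: [0.3, -0.4, -1.4]
width: 0.0351
```

>>> carry_out --jaw '[0.3, 0.3, 0.3, 0.3, 0.3, 0.3, 0.3, 0.3, 0.3, 0.3]' --pt "-2 -1 0" --pt "-6 -2.5 0" --pt "-10 -4 0" --pt "-14 -6 0" --pt "-18 -7.5 0" --pt "-22 -9 0" --pt "-26 -11 0" --pt "-30 -12.5 0" --pt "-33 -13.7 0" --pt "-33.6 -13.9 0" --turn '[0.12, 0.26, 0.4, 0.54, 0.68, 0.82, 0.96, 1.1, 1.24, 1.35]'

```text
time_s: 26.2
position: [0.5065, 0.045, 0.1624]
orientation: [-3.142, 0.003, 0.552]
wrist_force: [-0.9, 0.3, -1.6]
width: 0.0351
```

>>> carry_out --jaw '[0.3, 0.3, 0.3, 0.3, 0.3, 0.3, 0.3, 0.3, 0.3, 0.3]' --pt "0 0 0" --pt "0 0 0" --pt "0 0 0" --pt "0 0 0" --pt "0 0 1" --pt "0 0 2" --pt "0 0 3.3" --pt "0 0 3.3" --pt "0 0 3.3" --pt "0 0 3.3" --turn '[0.14, 0.28, 0.4, 0.45, 0.45, 0.45, 0.45, 0.45, 0.45, 0.45]'

```text
time_s: 27.2
position: [0.5078, 0.0484, 0.131]
orientation: [3.141, -0.001, 0.112]
wrist_force: [0.1, 0.5, -0.8]
width: 0.0349
```

```bash
python3 wm.py M
```

```text
27.2 [0.5078 0.0484 0.131 ] [ 3.1414 -0.0006  0.112 ] [ 0.0926  0.4876 -0.7509] 0.03493657296743453
well rows [212] [217] y -1.7844233462413235 2.0719245428154647 centre 0.1437505982870706
mouth back edge x 1.8460834541157003 -> centre -0.10391654588429966
cell y centre 0.06353097574542299 front x 1.8595409776787855 -> centre 0.05954097767878541
```

>>> carry_out --jaw '[0.3, 0.3, 0.3, 0.3, 0.3, 0.3, 0.3, 0.3, 0.3, 0.3]' --pt "-0.12 0.09 0.2" --pt "-0.12 0.09 0.5" --pt "-0.12 0.09 0.8" --pt "-0.12 0.09 1.1" --pt "-0.12 0.09 1.4" --pt "-0.12 0.09 1.7" --pt "-0.12 0.09 2.0" --pt "-0.12 0.09 2.3" --pt "-0.12 0.09 2.5" --pt "-0.12 0.09 2.5" --turn '[0, 0, 0, 0, 0, 0, 0, 0, 0, 0]'

```text
time_s: 28.25
position: [0.5062, 0.0474, 0.1054]
orientation: [-3.142, 0.001, 0.112]
wrist_force: [0.2, 0.3, -1.4]
width: 0.0348
```

>>> carry_out --jaw '[0.3, 0.3, 0.3, 0.3, 0.3, 0.3, 0.55, 0.55, 0.55, 0.55]' --pt "0 0 0.4" --pt "0 0 0.8" --pt "0 0 1.1" --pt "0 0 1.2" --pt "0 0 1.2" --pt "0 0 1.2" --pt "0 0 1.2" --pt "0 0 1.2" --pt "0 0 1.2" --pt "0 0 1.2" --turn '[0, 0, 0, 0, 0, 0, 0, 0, 0, 0]'

```text
time_s: 29.25
position: [0.5066, 0.0474, 0.094]
orientation: [3.141, -0.001, 0.112]
wrist_force: [-0.0, -0.9, -0.2]
width: 0.0468
```

>>> carry_out --jaw '[0.55, 0.55, 0.55, 0.55, 0, 0, 0, 0, 0, 0]' --pt "0 0 -1" --pt "0 0 -3" --pt "0 0 -6" --pt "0 0 -9" --pt "-2 2 -11" --pt "-5 4 -11" --pt "-8 6 -11" --pt "-10 7.5 -11" --pt "-10 7.5 -11" --pt "-10 7.5 -11" --turn '[0, 0, 0, 0, 0, 0, 0, 0, 0, 0]'

```text
time_s: 30.25
position: [0.4157, -0.0384, 0.2047]
orientation: [3.141, -0.002, 0.111]
wrist_force: [-0.1, -0.1, 0.1]
width: -0.0001
```

```bash
python3 - <<'E'
import sys; sys.argv=["","N"]
from m import *
W=cloud(im,True)
for n,b in dict(w2=(.48,.57,-.15,-.065),w1=(.48,.56,-.065,.01),w0=(.47,.55,.01,.09)).items(): fit(n,W,.08,.1,b)
fit("plate top",W,.066,.073,(.44,.5,-.1,.05))
for d in bot.place_of("push_plate",im)[:2]: print(d["confidence"],d["pixel"],at_depth(im,d["pixel"],True))
with np.errstate(invalid="ignore"): m=(W[...,2]>.045)&(W[...,2]<.072)&(W[...,0]>.44)&(W[...,0]<.49)&(abs(W[...,1]+.03)<.05)
p=T[m]; print(len(p),"plate tool x,y,z pct",np.percentile(p,[2,50,98],axis=0))
E
```

```text
30.25 [ 0.4157 -0.0384  0.2047] [ 3.1413 -0.0022  0.1107] [-0.1123 -0.1289  0.1242] -0.00010412552715508094
w2 2375 z 0.089 [ 523.7 -101.8] [36.7 37.4] 6.42
w1 2502 z 0.089 [515.  -27.6] [36.2 37.5] 6.32
w0 2363 z 0.0887 [507.2  46.2] [36.6 37.7] 7.13
plate top 1059 z 0.0693 [481.6 -31.3] [ 9. 69.] 6.36
0.58 [273.5, 135.2] [ 0.4767 -0.03    0.069 ]
0.35 [498.5, 46.4] [ 0.5968 -0.2266  0.064 ]
1690 plate tool x,y,z pct [[ 6.1558 -4.8151 13.4304]
 [ 6.866  -0.9077 13.6107]
 [ 7.7806  3.2629 14.2557]]
```

View pics/N.png

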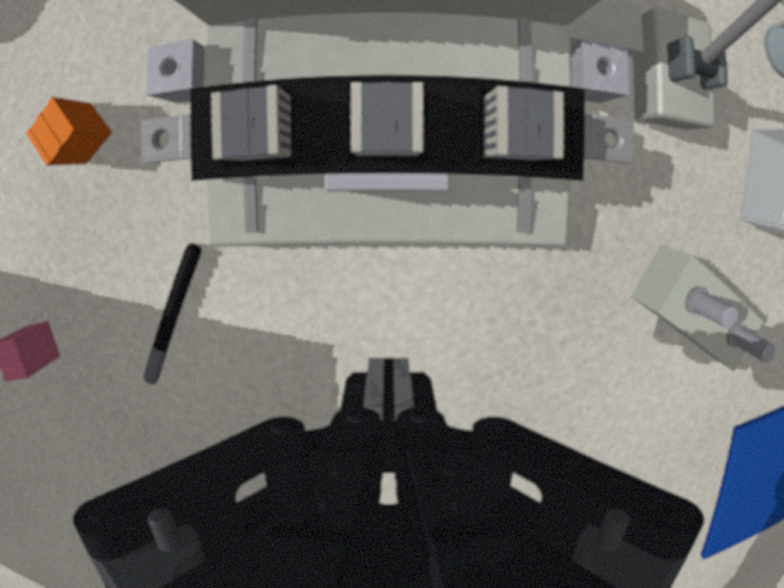

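All three cells are seated, with white faces left and right (tops at z 0.089). They show at (250,120), (387,117) and (523,122), and the push plate is at (387,182). Next I descend in front of the plate and push.

>>> carry_out --jaw '[0, 0, 0, 0, 0, 0, 0, 0, 0, 0]' --pt "0 0 3" --pt "0 0 7" --pt "0 0 10" --pt "0 0 12.3" --pt "1 0 12.3" --pt "2 0 12.3" --pt "3 0 12.3" --pt "4 0 12.3" --pt "4.4 0 12.3" --pt "4.4 0 12.3" --turn '[0, 0, 0, 0, 0, 0, 0, 0, 0, 0]'

```text
time_s: 31.35
position: [0.4603, -0.0334, 0.0815]
orientation: [3.141, -0.001, 0.112]
wrist_force: [0.2, -0.0, 0.4]
width: -0.0001
```

>>> carry_out --jaw '[0, 0, 0, 0, 0, 0, 0, 0, 0, 0]' --pt "0.4 0 0" --pt "0.9 0 0" --pt "1.5 0 0" --pt "2.1 0 0" --pt "2.7 0 0" --pt "3.3 0 0" --pt "3.9 0 0" --pt "4.5 0 0" --pt "5 0 0" --pt "5.3 0 0" --turn '[0, 0, 0, 0, 0, 0, 0, 0, 0, 0]'

```text
time_s: 32.35
position: [0.5124, -0.0275, 0.0807]
orientation: [3.141, -0.0, 0.112]
wrist_force: [-2.9, 0.2, 0.9]
width: -0.0002
```

```bash
cat > gap.py <<'E'
from m import *
# distance carriage top rect vs lamp housing in photometer x, from top view
im=bot.get_image("top"); W=cloud(im); a=.1105; X=np.array([np.cos(a),np.sin(a)])
O=np.array([.5640,-.0238])
for n,z0,z1 in(("carr",.058,.068),("cells",.082,.095)):
    m=(W[...,2]>z0)&(W[...,2]<z1)&(abs((W[...,:2]-O)@X)<.09)&(np.abs((W[...,:2]-O)@[-X[1],X[0]])<.12)
    p=(W[m][:,:2]-O)@X; print(n,m.sum(),"photometer x pct",np.percentile(p,[2,50,98]))
E
python3 gap.py O
```

```text
32.35 [ 0.5124 -0.0275  0.0807] [ 3.1414 -0.0001  0.1118] [-2.8862  0.1649  0.8767] -0.00022284355885225058
carr 397 photometer x pct [-0.0298  0.0101  0.0307]
cells 253 photometer x pct [-0.018   0.0056  0.0308]
```

>>> carry_out --jaw '[0, 0, 0, 0, 0, 0, 0, 0, 0, 0]' --pt "0.1 0 0" --pt "0.2 0 0" --pt "0.3 0 0" --pt "0.4 0 0" --pt "0.45 0 0" --pt "0.5 0 0" --pt "0.55 0 0" --pt "0.6 0 0" --pt "0.65 0 0" --pt "0.65 0 0" --turn '[0, 0, 0, 0, 0, 0, 0, 0, 0, 0]'

```text
time_s: 33.45
position: [0.515, -0.0271, 0.0808]
orientation: [-3.141, 0.009, 0.112]
wrist_force: [-11.4, -0.7, 8.7]
width: -0.0003
```

>>> carry_out --jaw '[0, 0, 0, 0, 0, 0, 0, 0, 0, 0]' --pt "0.03 0 0" --pt "0.06 0 0" --pt "0.09 0 0" --pt "0.12 0 0" --pt "0.15 0 0" --pt "0.18 0 0" --pt "0.2 0 0" --pt "0.2 0 0" --pt "0.2 0 0" --pt "0.2 0 0" --turn '[0, 0, 0, 0, 0, 0, 0, 0, 0, 0]'

```text
time_s: 34.45
position: [0.5151, -0.0271, 0.0808]
orientation: [-3.141, 0.013, 0.112]
wrist_force: [-16.8, -2.0, 12.3]
width: -0.0001
```

>>> carry_out --jaw '[0, 0, 0, 0, 0, 0, 0, 0, 0, 0]' --pt "-0.6 0 0" --pt "-1.5 0 0" --pt "-3 0 0" --pt "-6 0 -2" --pt "-9 0 -5" --pt "-10 0 -9" --pt "-10 0 -12" --pt "-10 0 -12" --pt "-10 0 -12" --pt "-10 0 -12" --turn '[0, 0, 0, 0, 0, 0, 0, 0, 0, 0]'

```text
time_s: 35.45
position: [0.4204, -0.0375, 0.1994]
orientation: [-3.141, 0.002, 0.112]
wrist_force: [0.8, 0.1, 0.0]
width: -0.0004
```

```bash
python3 gap.py P; python3 - <<'E'
from ph import *
im=np.load("P.npz"); W=cloud(im,True)
for n,b in dict(w2=(.52,.62,-.15,-.06),w1=(.52,.61,-.065,.015),w0=(.52,.6,.01,.09)).items(): fit(n,W,.08,.1,b)
fit("plate top",W,.066,.073,(.48,.56,-.1,.05))
save("Pl.png",np.hstack([im["img"][:140,60:280],im["img"][:140,280:500]]),1.7)
E
```

```text
35.45 [ 0.4204 -0.0375  0.1994] [-3.1409  0.0018  0.1119] [0.7535 0.0604 0.0022] -0.00043423918454590634
carr 1387 photometer x pct [-0.032  -0.0016  0.0305]
cells 713 photometer x pct [-0.0169  0.0025  0.0307]
w2 2389 z 0.089 [573.1 -96.2] [36.9 37.8] 7.02
w1 2456 z 0.0889 [564.1 -22.2] [35.5 37.2] 6.44
w0 2372 z 0.0887 [556.5  51.6] [37.1 37.6] 7.03
plate top 1192 z 0.0693 [530.6 -26. ] [10.5 69.8] 6.36
```

View pics/Pl.png

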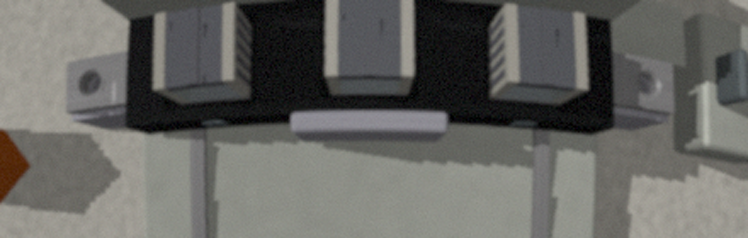

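The carriage is home: the cells moved 49 mm and well 1 is now at (0.564, −0.022), which matches the photometer origin. The eyelets lie over both sockets. Before going to the pins I measure the gripper's own outline in the depth map, to plan clearances near the lever and the lamp housing.

```bash
python3 - <<'E'
from ph import *
from scipy.spatial.transform import Rotation as Ro
np.set_printoptions(precision=2,suppress=True)
for f,pos,ori in(("P",[.4204,-.0375,.1994],[-3.1409,.0018,.1119]),("C2",[.4036,.2854,.1275],[-3.1415,-.0024,.4307])):
    im=np.load(f+".npz"); T=(cloud(im,True)-pos)@Ro.from_euler("xyz",ori).as_matrix()*100
    z=T[...,2]; print(f)
    for a in np.arange(-8,4,1):
        with np.errstate(invalid="ignore"): m=(z>a)&(z<a+1)&(np.abs(T[...,1])<12)&(T[...,0]<3)&(np.arange(420)[:,None]>255)
        if m.sum()>30: print(a,m.sum(),"y",np.percentile(T[m][:,1],[.5,99.5]),"x",np.percentile(T[m][:,0],[.5,99.5]))
im=np.load("P.npz"); W=cloud(im,True); fit("block",W,.03,.055,(.33,.5,-.42,-.2))
im=np.load("N.npz"); W=cloud(im,True); fit("block",W,.03,.055,(.33,.5,-.42,-.2))
for d in bot.place_of("pin_a_head",bot.get_image("top")): print(d)
E
```

```text
P
-8 7102 y [-5.13  5.47] x [0.28 2.08]
-7 12793 y [-5.92  6.07] x [-0.15  1.97]
-6 8295 y [-5.64  5.79] x [-0.65  1.78]
-5 6271 y [-4.91  5.01] x [-0.76  1.77]
-4 5214 y [-4.1   4.27] x [-0.85  1.35]
-3 3431 y [-3.41  3.62] x [-0.97  1.4 ]
-2 1085 y [-1.97  2.1 ] x [-1.06  1.37]
-1 629 y [-1.26  1.44] x [0.64 1.17]
0 660 y [-1.26  1.43] x [0.63 1.16]
1 453 y [-1.23  1.39] x [0.63 1.15]
C2
-8 10338 y [-6.84  6.99] x [0.33 2.05]
-7 10184 y [-6.94  7.11] x [-1.07  1.95]
-6 9150 y [-7.06  7.2 ] x [-1.18  1.77]
-5 6943 y [-7.19  7.36] x [-1.2  1.7]
-4 2433 y [-7.22  7.35] x [-1.12  1.39]
-3 1097 y [-5.14  5.34] x [-0.15  1.22]
-2 1466 y [-5.51  5.68] x [-1.08  1.15]
-1 1257 y [-5.53  5.69] x [-1.11  1.14]
0 889 y [-5.41  5.57] x [-1.13  1.12]
1 59 y [-4.24  4.41] x [-0.92  0.82]
block 2820 z 0.0458 [ 422.2 -296.5] [112.5  50.8] 67.63
block 2847 z 0.0458 [ 422.2 -296.8] [113.  51.] 67.65
{'pixel': [414.4, 249.1], 'confidence': 0.66}
{'pixel': [292.3, 190.5], 'confidence': 0.64}
```

>>> carry_out --jaw '[0.6, 0.6, 0.6, 0.6, 0.6, 0.6, 0.6, 0.6, 0.6, 0.6]' --pt "-0.2 3 0" --pt "-0.4 6 0" --pt "-0.6 9 0" --pt "-0.8 12 0" --pt "-1 15 0" --pt "-1.2 18 0" --pt "-1.3 21 0" --pt "-1.3 23.2 0" --pt "-1.3 23.2 0" --pt "-1.3 23.2 0" --turn '[-0.14, -0.28, -0.42, -0.56, -0.7, -0.84, -0.98, -1.12, -1.26, -1.4]'

```text
time_s: 36.65
position: [0.4336, -0.2704, 0.1995]
orientation: [-3.14, -0.001, 1.516]
wrist_force: [-0.4, 0.0, 0.3]
width: 0.051
```

>>> carry_out --jaw '[0.6, 0.6, 0.6, 0.6, 0.6, 0.6, 0.6, 0.6, 0.6, 0.6]' --pt "0 0 0" --pt "0 0 1" --pt "0 0 2" --pt "0 0 3.5" --pt "0 0 3.5" --pt "0 0 3.5" --pt "0 0 3.5" --pt "0 0 3.5" --pt "0 0 3.5" --pt "0 0 3.5" --turn '[-0.12, -0.17, -0.17, -0.17, -0.17, -0.17, -0.17, -0.17, -0.17, -0.17]'

```text
time_s: 37.65
position: [0.434, -0.2698, 0.1663]
orientation: [3.141, 0.001, 1.682]
wrist_force: [0.9, 0.4, -0.1]
width: 0.0514
```

```bash
cat > pm.py <<'E'
from m import *
W=cloud(im,True)
with np.errstate(invalid="ignore"): m=(W[...,2]>.084)&(W[...,2]<.094)&(np.abs(T[...,0])<9)&(np.abs(T[...,1])<7)&(np.arange(420)[:,None]<330)
n,l,s,c=cv2.connectedComponentsWithStats(m.astype(np.uint8))
for k in range(1,n):
    if s[k,4]<40: continue
    p=T[l==k]; (x,y),r=cv2.minEnclosingCircle((p[:,:2]*10).astype(np.float32)); print("pin top px",c[k],s[k,4],"W",np.median(W[l==k],0),"tool cm",np.median(p,0),"circle",round(x/10,2),round(y/10,2),round(r,1))
for d in bot.place_of("pin_a_head",im): print(d["pixel"],d["confidence"],proj(im,np.append(o["position"][:2],.069),True))
E
python3 pm.py Q
```

```text
37.65 [ 0.434  -0.2698  0.1663] [3.1409 0.0007 1.6817] [ 0.9199  0.3946 -0.1038] 0.05144966930573919
pin top px [276.2016 231.6193] 486 W [ 0.4334 -0.2679  0.0893] tool cm [ 0.1985 -0.0578  7.6943] circle 0.14 -0.05 8.0
pin top px [234.9517 301.6005] 393 W [ 0.4104 -0.3229  0.0894] tool cm [-5.0207 -2.9374  7.6859] circle -5.12 -2.97 8.2
[235.4, 289.3] 0.65 [276.8246 224.7259]
```

View pics/Q.png

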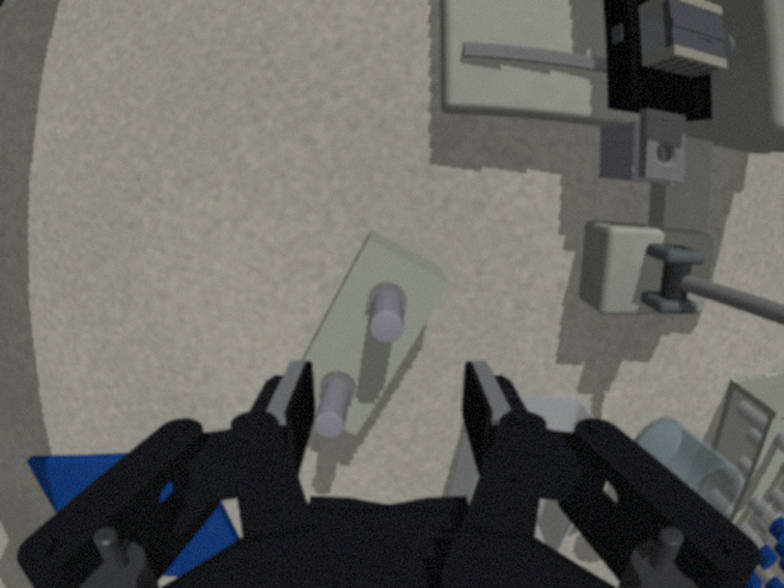

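Pin tops are at (387,325), the one I grip, and (330,425). The second pin is about 32 mm from the finger path, so it is clear.

>>> carry_out --jaw '[0.6, 0.6, 0.6, 0.6, 0.6, 0.6, 0, 0, 0, 0]' --pt "0.14 -0.05 2" --pt "0.14 -0.05 4" --pt "0.14 -0.05 6" --pt "0.14 -0.05 8.3" --pt "0.14 -0.05 8.3" --pt "0.14 -0.05 8.3" --pt "0.14 -0.05 8.3" --pt "0.14 -0.05 8.3" --pt "0.14 -0.05 8.3" --pt "0.14 -0.05 8.3" --turn '[0, 0, 0, 0, 0, 0, 0, 0, 0, 0]' --force 50

```text
time_s: 38.75
position: [0.434, -0.269, 0.0844]
orientation: [3.139, 0.002, 1.682]
wrist_force: [-0.3, -0.2, 4.6]
width: 0.0143
```

>>> carry_out --jaw '[0, 0, 0, 0, 0, 0, 0, 0, 0, 0]' --pt "0 0 0" --pt "0 0 0" --pt "0 0 -1" --pt "0 0 -3" --pt "0 0 -5" --pt "0 0 -7" --pt "0 0 -9" --pt "0 0 -9.5" --pt "0 0 -9.5" --pt "0 0 -9.5" --turn '[0, 0, 0, 0, 0, 0, 0, 0, 0, 0]'

```text
time_s: 39.75
position: [0.4327, -0.2679, 0.1766]
orientation: [-3.14, -0.001, 1.682]
wrist_force: [0.3, -0.5, -0.3]
width: 0.0146
```

```bash
cat > pinheld.py <<'E'
from m import *
m=(T[...,2]>-2.2)&(T[...,2]<0.6)&(np.abs(T[...,1])<.75)&(T[...,0]>-1.5)&(T[...,0]<1.2)&(np.arange(420)[:,None]<360)
print("head pts",m.sum(),np.percentile(T[m],[2,50,98],axis=0))
g=(T[...,2]>2.5)&(T[...,2]<8)&(np.abs(T[...,1])<1)&(np.abs(T[...,0])<1.5)
print("rod pts",g.sum(),np.percentile(T[g],[2,50,98],axis=0) if g.sum() else "")
E
python3 pinheld.py R
```

```text
39.75 [ 0.4327 -0.2679  0.1766] [-3.1401 -0.0015  1.6818] [ 0.2929 -0.4663 -0.2926] 0.014558641723987319
head pts 1621 [[-0.8838 -0.7347 -1.2963]
 [ 0.3224  0.0042 -0.4833]
 [ 0.9933  0.7377  0.5098]]
rod pts 601 [[ 0.2428 -0.8131  2.5512]
 [ 0.7151  0.0043  3.4886]
 [ 1.0594  0.8299  6.6764]]
```

>>> carry_out --jaw '[0, 0, 0, 0, 0, 0, 0, 0, 0, 0]' --pt "3 1 0" --pt "6 3 0" --pt "8.7 6 0" --pt "8.7 9 0" --pt "8.7 12 0" --pt "8.7 15 0" --pt "8.7 15.8 0" --pt "8.7 15.8 2" --pt "8.7 15.8 2.6" --pt "8.7 15.8 2.6" --turn '[0, 0, 0, 0, 0, 0, 0, 0, 0, 0]'

```text
time_s: 40.8
position: [0.5787, -0.1641, 0.1492]
orientation: [-3.136, -0.002, 1.681]
wrist_force: [-0.6, -0.5, 0.0]
width: 0.0145
```

```bash
cat > hole.py <<'E'
from m import *
W=cloud(im,True)
# eyelet tongue top (z~.055): hole = missing/deeper pixels inside
with np.errstate(invalid="ignore"):
    e=(np.abs(W[...,2]-.055)<.004)&(np.abs(T[...,0])<5)&(np.abs(T[...,1])<4)
n,l,s,c=cv2.connectedComponentsWithStats(e.astype(np.uint8))
k=1+np.argmax(s[1:,4]); x,y,w,h,_=s[k]; print("tongue",s[k],c[k])
p=T[l==k]; r=cv2.minAreaRect((p[:,:2]*10).astype(np.float32)); print("tongue rect tool",r)
q=(l==k).astype(np.uint8); cnt,hi=cv2.findContours(q,cv2.RETR_CCOMP,cv2.CHAIN_APPROX_NONE)
for a,b in zip(cnt,hi[0]):
    if b[3]>=0 and len(a)>8:
        t=np.array([T[v,u] for u,v in a[:,0]]); t=t[np.isfinite(t).all(1)]; (X,Y),R_=cv2.minEnclosingCircle((t[:,:2]*10).astype(np.float32)); print("hole px",a[:,0].mean(0),"tool cm",X/10,Y/10,"r mm",R_, "z",np.median(t[:,2]))
u,v=proj(im,(o["position"]+Rt@[0,0,(o["position"][2]-.055)]),True); print("tcp axis at eyelet px",u,v)
g=cv2.cvtColor(im["img"],cv2.COLOR_RGB2GRAY); u,v=int(u),int(v); save(sys.argv[1]+"c.png",im["img"][max(0,v-90):v+90,u-110:u+110],3.2)
# rod front/side
for a in np.arange(2.5,7.6,.5):
    with np.errstate(invalid="ignore"): m=(T[...,2]>a)&(T[...,2]<a+.5)&(np.abs(T[...,1])<1.2)&(np.abs(T[...,0])<1.4)
    if m.sum()>15: print(a,m.sum(),"rod x max",np.percentile(T[m][:,0],[50,95]),"y",np.percentile(T[m][:,1],[3,97]))
E
python3 hole.py S
```

```text
40.8 [ 0.5787 -0.1641  0.1492] [-3.1364 -0.0024  1.6814] [-0.5882 -0.5229  0.0482] 0.01452393721352067
tongue [ 259  193   42   54 1824] [279.9172 216.1376]
tongue rect tool ((4.30430793762207, 1.8728418350219727), (38.544212341308594, 28.15739631652832), 0.16469308733940125)
hole px [279.6977 224.186 ] tool cm 0.08412209153175354 0.18613150119781494 r mm 6.085781097412109 z 9.578894798883598
tcp axis at eyelet px 276.8927956585225 226.15692603145902
2.5 113 rod x max [0.7066 0.8047] y [-0.6329  0.6738]
3.0 220 rod x max [0.7444 1.0221] y [-0.7056  0.7716]
3.5 187 rod x max [0.8115 1.0502] y [-0.8669  0.8755]
5.5 23 rod x max [0.3907 0.4294] y [-0.1871  0.3177]
6.0 34 rod x max [0.3718 0.4239] y [-0.2924  0.3053]
6.5 22 rod x max [0.3462 0.4166] y [-0.3559  0.3696]
```

View pics/Sc.png

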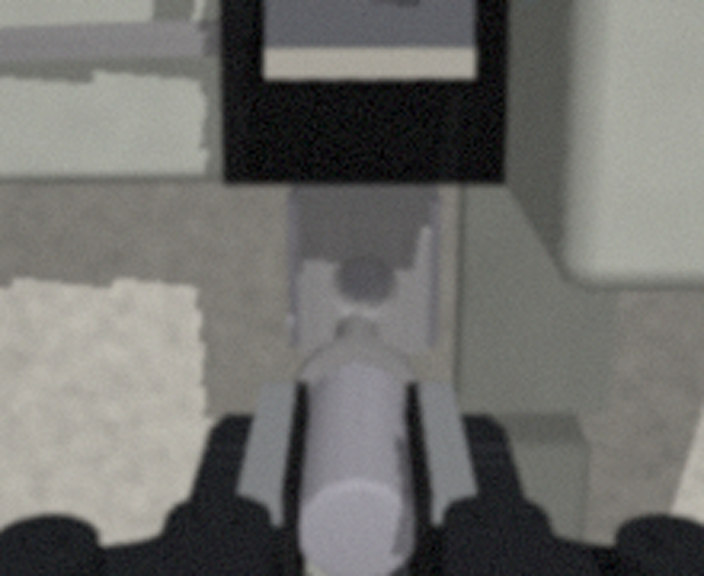

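The pin tip is at (355,325) in the crop and the eyelet hole at (365,280). Depth puts the hole at tool (+0.8, +1.9) mm, so I correct by that and go down.

>>> carry_out --jaw '[0, 0, 0, 0, 0, 0, 0, 0, 0, 0]' --pt "0.06 0.18 0" --pt "0.06 0.18 0.3" --pt "0.06 0.18 0.7" --pt "0.06 0.18 1.1" --pt "0.06 0.18 1.4" --pt "0.06 0.18 1.7" --pt "0.06 0.18 2.0" --pt "0.06 0.18 2.3" --pt "0.06 0.18 2.6" --pt "0.06 0.18 2.6" --turn '[0, 0, 0, 0, 0, 0, 0, 0, 0, 0]'

```text
time_s: 41.85
position: [0.582, -0.1635, 0.1251]
orientation: [-3.141, -0.0, 1.682]
wrist_force: [-0.1, 0.2, -0.1]
width: 0.0143
```

>>> carry_out --jaw '[0, 0, 0, 0, 0, 0, 0, 0, 0, 0]' --pt "0 -0.12 0" --pt "0 -0.12 0" --pt "0 -0.12 0.3" --pt "0 -0.12 0.6" --pt "0 -0.12 0.9" --pt "0 -0.12 1.2" --pt "0 -0.12 1.5" --pt "0 -0.12 1.8" --pt "0 -0.12 1.8" --pt "0 -0.12 1.8" --turn '[0, 0, 0, 0, 0, 0, 0, 0, 0, 0]'

```text
time_s: 42.85
position: [0.5811, -0.1637, 0.1076]
orientation: [-3.141, -0.0, 1.682]
wrist_force: [0.1, -0.9, -1.8]
width: 0.0143
```

>>> carry_out --jaw '[0, 0, 0, 0, 0, 0, 0.4, 0.4, 0.4, 0.4]' --pt "0 0 0.3" --pt "0 0 0.6" --pt "0 0 0.9" --pt "0 0 1.1" --pt "0 0 1.25" --pt "0 0 1.25" --pt "0 0 1.25" --pt "0 0 1.25" --pt "0 0 1.25" --pt "0 0 1.25" --turn '[0, 0, 0, 0, 0, 0, 0, 0, 0, 0]'

```text
time_s: 43.85
position: [0.5813, -0.1638, 0.0956]
orientation: [3.141, 0.0, 1.682]
wrist_force: [-0.5, 0.4, -0.8]
width: 0.0344
```

>>> carry_out --jaw '[0.4, 0.4, 0.4, 0.4, 0.4, 0.6, 0.6, 0.6, 0.6, 0.6]' --pt "0 0 -1" --pt "0 0 -3" --pt "0 0 -5" --pt "0 0 -7" --pt "0 -2 -8" --pt "0 -6 -8" --pt "0 -10 -8" --pt "-4 -14 -8" --pt "-9 -17 -8" --pt "-13 -19.7 -8" --turn '[0, 0, 0, 0, 0, 0, 0, 0, 0, 0]'

```text
time_s: 44.85
position: [0.4048, -0.3043, 0.1769]
orientation: [3.14, 0.002, 1.683]
wrist_force: [0.4, -1.3, 0.9]
width: 0.0513
```

```bash
sed -i 's/<9)&(np.abs(T\[...,1\])<7)/<12)\&(np.abs(T[...,1])<9)/' pm.py; python3 pm.py U; python3 - <<'E'
from ph import *
im=bot.get_image("top"); W=cloud(im); fit("pin top (right)",W,.09,.105,(.55,.61,-.19,-.14)); fit("if not seated",W,.105,.2,(.55,.61,-.19,-.14))
E
```

```text
44.85 [ 0.4048 -0.3043  0.1769] [3.1397 0.0022 1.683 ] [ 0.3674 -1.3199  0.8637] 0.05134130797823955
pin top px [281.6659 255.6804] 413 W [ 0.4105 -0.3232  0.0894] tool cm [-1.9089  0.3477  8.751 ] circle -2.01 0.32 8.1
[278.0, 248.0] 0.59 [276.6395 220.0279]
pin top (right) 34 z 0.099 [ 580.4 -164.2] [12.9 14.3] 1.9
if not seated 1 z 0.1111 [ 608.8 -141.3] [0. 0.] 0.0
```

>>> carry_out --jaw '[0.6, 0.6, 0.6, 0.6, 0.6, 0.6, 0.6, 0.6, 0.6, 0.6]' --pt "-1 0.2 0.3" --pt "-1.95 0.33 1" --pt "-1.95 0.33 1.5" --pt "-1.95 0.33 1.5" --pt "-1.95 0.33 1.5" --pt "-1.95 0.33 1.5" --pt "-1.95 0.33 1.5" --pt "-1.95 0.33 1.5" --pt "-1.95 0.33 1.5" --pt "-1.95 0.33 1.5" --turn '[0, 0, 0, 0, 0, 0, 0, 0, 0, 0]'

```text
time_s: 46.0
position: [0.4111, -0.3223, 0.1605]
orientation: [3.141, 0.0, 1.682]
wrist_force: [-0.1, -0.2, 0.1]
width: 0.0515
```

```bash
python3 pm.py V
```

```text
46.0 [ 0.4111 -0.3223  0.1605] [3.1414 0.0003 1.6817] [-0.0751 -0.2332  0.051 ] 0.051508457037321834
pin top px [275.6405 239.167 ] 509 W [ 0.4105 -0.3233  0.0893] tool cm [-0.0986 -0.0556  7.1144] circle -0.19 -0.07 8.0
[273.2, 232.0] 0.87 [276.8781 227.4115]
```

>>> carry_out --jaw '[0.6, 0.6, 0.6, 0.6, 0.6, 0.6, 0, 0, 0, 0]' --pt "-0.15 -0.07 2" --pt "-0.15 -0.07 4" --pt "-0.15 -0.07 6" --pt "-0.15 -0.07 7.65" --pt "-0.15 -0.07 7.65" --pt "-0.15 -0.07 7.65" --pt "-0.15 -0.07 7.65" --pt "-0.15 -0.07 7.65" --pt "-0.15 -0.07 7.65" --pt "-0.15 -0.07 7.65" --turn '[0, 0, 0, 0, 0, 0, 0, 0, 0, 0]' --force 50

```text
time_s: 47.1
position: [0.4111, -0.3244, 0.0852]
orientation: [3.14, 0.002, 1.682]
wrist_force: [-0.5, -0.2, 3.4]
width: 0.0145
```

>>> carry_out --jaw '[0, 0, 0, 0, 0, 0, 0, 0, 0, 0]' --pt "0 0 0" --pt "0 0 0" --pt "0 0 -1" --pt "0 0 -3" --pt "0 0 -5" --pt "0 0 -8" --pt "0 0 -11" --pt "0 0 -11.5" --pt "0 0 -11.5" --pt "0 0 -11.5" --turn '[0, 0, 0, 0, 0, 0, 0, 0, 0, 0]'

```text
time_s: 48.1
position: [0.4099, -0.3232, 0.197]
orientation: [-3.14, -0.002, 1.682]
wrist_force: [0.3, 1.0, -1.6]
width: 0.0144
```

>>> carry_out --jaw '[0, 0, 0, 0, 0, 0, 0, 0, 0, 0]' --pt "3 1.3 0" --pt "7.5 3.4 0" --pt "12 5.5 0" --pt "16.5 7.5 0" --pt "21 9.5 0" --pt "25.5 11.6 0" --pt "30 13.6 0" --pt "34.5 15.7 0" --pt "38.5 17.5 0" --pt "41.3 18.8 0" --turn '[0, 0, 0, 0, 0, 0, 0, 0, 0, 0]'

```text
time_s: 49.1
position: [0.5508, 0.1104, 0.1959]
orientation: [-3.137, -0.001, 1.684]
wrist_force: [0.1, 0.2, -0.3]
width: 0.0142
```

>>> carry_out --jaw '[0, 0, 0, 0, 0, 0, 0, 0, 0, 0]' --pt "0 0 0" --pt "0 0 1" --pt "0 0 2.5" --pt "0 0 4" --pt "0 0 4.7" --pt "0 0 4.7" --pt "0 0 4.7" --pt "0 0 4.7" --pt "0 0 4.7" --pt "0 0 4.7" --turn '[0, 0, 0, 0, 0, 0, 0, 0, 0, 0]'

```text
time_s: 50.1
position: [0.552, 0.1075, 0.1525]
orientation: [3.14, 0.0, 1.682]
wrist_force: [-0.2, 0.1, -1.0]
width: 0.0146
```

```bash
python3 hole.py X
```

```text
50.1 [0.552  0.1075 0.1525] [3.1402 0.0001 1.6819] [-0.2114  0.0959 -1.024 ] 0.014629990321127561
tongue [ 233  186   81   59 2189] [273.0265 215.2855]
tongue rect tool ((7.067159652709961, -2.9277572631835938), (56.73542022705078, 40.46967697143555), 89.95992279052734)
hole px [273.2889 207.1778] tool cm 1.2173627853393554 -0.24058232307434083 r mm 6.223792552947998 z 9.901014230862614
tcp axis at eyelet px 276.89608500425936 224.68351238744052
2.5 116 rod x max [0.6992 0.7939] y [-0.6339  0.6721]
3.0 130 rod x max [0.7161 0.9041] y [-0.6567  0.7329]
3.5 291 rod x max [0.8011 1.0473] y [-0.8642  0.8514]
6.0 34 rod x max [0.3541 0.4182] y [-0.2929  0.3645]
6.5 25 rod x max [0.3678 0.4101] y [-0.3562  0.3273]
```

View pics/Xc.png

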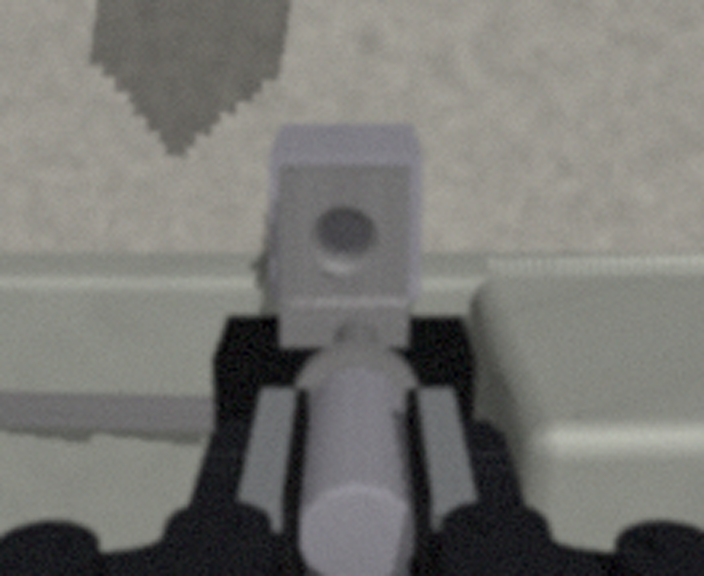

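The hole is at (345,232) in the crop, clearly ahead of the pin tip at (358,335). The left socket therefore sits about 142 mm out, not the 132 mm in the text. Earlier views also measured y≈0.1175, so I go by the measurement.

>>> carry_out --jaw '[0, 0, 0, 0, 0, 0, 0, 0, 0, 0]' --pt "0.5 -0.1 0" --pt "1.18 -0.24 0.2" --pt "1.18 -0.24 0.5" --pt "1.18 -0.24 0.7" --pt "1.18 -0.24 0.7" --pt "1.18 -0.24 0.7" --pt "1.18 -0.24 0.7" --pt "1.18 -0.24 0.7" --pt "1.18 -0.24 0.7" --pt "1.18 -0.24 0.7" --turn '[0, 0, 0, 0, 0, 0, 0, 0, 0, 0]'

```text
time_s: 51.15
position: [0.5481, 0.1188, 0.1449]
orientation: [3.141, 0.0, 1.682]
wrist_force: [-1.1, -0.3, -0.8]
width: 0.0142
```

```bash
python3 hole.py Y
```

```text
51.15 [0.5481 0.1188 0.1449] [3.1414 0.0001 1.6817] [-1.084  -0.2971 -0.7575] 0.014195165835358806
tongue [ 257  205   42   50 1391] [277.5442 223.4306]
tongue rect tool ((-1.4576892852783203, 0.4886817932128906), (34.42818069458008, 28.15319061279297), 0.6736077666282654)
tcp axis at eyelet px 276.93368254599835 228.2245523235246
2.5 118 rod x max [0.7075 0.8021] y [-0.6345  0.685 ]
3.0 130 rod x max [0.7166 0.9343] y [-0.7639  0.7664]
3.5 297 rod x max [0.7932 1.0508] y [-0.8345  0.8375]
6.0 34 rod x max [0.3518 0.4179] y [-0.2953  0.3579]
6.5 26 rod x max [0.3697 0.4182] y [-0.3569  0.3656]
```

>>> carry_out --jaw '[0, 0, 0, 0, 0, 0, 0, 0, 0, 0]' --pt "0.03 0.03 0" --pt "0.03 0.03 0.3" --pt "0.03 0.03 0.6" --pt "0.03 0.03 0.9" --pt "0.03 0.03 1.2" --pt "0.03 0.03 1.5" --pt "0.03 0.03 1.8" --pt "0.03 0.03 2.1" --pt "0.03 0.03 2.1" --pt "0.03 0.03 2.1" --turn '[0, 0, 0, 0, 0, 0, 0, 0, 0, 0]'

```text
time_s: 52.2
position: [0.5482, 0.1193, 0.1237]
orientation: [-3.141, 0.0, 1.682]
wrist_force: [-0.3, 0.3, -0.4]
width: 0.0143
```

>>> carry_out --jaw '[0, 0, 0, 0, 0, 0, 0, 0, 0, 0]' --pt "0 0 0.2" --pt "0 0 0.4" --pt "0 0 0.6" --pt "0 0 0.8" --pt "0 0 1.0" --pt "0 0 1.2" --pt "0 0 1.4" --pt "0 0 1.6" --pt "0 0 1.7" --pt "0 0 1.7" --turn '[0, 0, 0, 0, 0, 0, 0, 0, 0, 0]'

```text
time_s: 53.2
position: [0.5481, 0.1192, 0.1065]
orientation: [-3.141, 0.0, 1.682]
wrist_force: [-0.3, 0.1, -1.1]
width: 0.0147
```

>>> carry_out --jaw '[0, 0, 0, 0, 0, 0, 0.4, 0.4, 0.4, 0.4]' --pt "0 0 0.3" --pt "0 0 0.6" --pt "0 0 0.9" --pt "0 0 1.05" --pt "0 0 1.05" --pt "0 0 1.05" --pt "0 0 1.05" --pt "0 0 1.05" --pt "0 0 1.05" --pt "0 0 1.05" --turn '[0, 0, 0, 0, 0, 0, 0, 0, 0, 0]'

```text
time_s: 54.2
position: [0.5484, 0.1192, 0.0965]
orientation: [3.141, 0.0, 1.682]
wrist_force: [0.3, 0.4, 0.6]
width: 0.0345
```

>>> carry_out --jaw '[0.4, 0.4, 0.4, 0.4, 0.4, 0.6, 0.6, 0.6, 0.6, 0.6]' --pt "0 0 -1" --pt "0 0 -4" --pt "0 0 -8" --pt "0 0 -12" --pt "0 0 -15" --pt "-4 1 -15" --pt "-8.5 2 -15" --pt "-13 3 -15" --pt "-17.5 4 -15" --pt "-22 5 -15" --turn '[0, 0, 0, 0, 0, 0, 0, 0, 0, 0]'

```text
time_s: 55.2
position: [0.6227, -0.0956, 0.2475]
orientation: [3.14, 0.0, 1.682]
wrist_force: [0.7, -0.2, 0.0]
width: 0.0511
```

>>> carry_out --jaw '[0.6, 0.6, 0.6, 0.6, 0.6, 0.6, 0.6, 0.6, 0.6, 0.6]' --pt "-3 0.2 0" --pt "-6 0.4 0" --pt "-9 0.6 0" --pt "-11 0.8 0" --pt "-11 0.8 0" --pt "-11 0.8 0" --pt "-11 0.8 0" --pt "-11 0.8 0" --pt "-11 0.8 0" --pt "-11 0.8 0" --turn '[0, 0, 0, 0, 0, 0, 0, 0, 0, 0]'

```text
time_s: 56.2
position: [0.6425, -0.2015, 0.2465]
orientation: [3.141, 0.0, 1.683]
wrist_force: [0.0, -0.3, 0.5]
width: 0.0509
```

```bash
cat > bar.py <<'E'
from m import *
W=cloud(im,True); a=.1115; X=np.array([np.cos(a),np.sin(a)]); Y=np.array([-X[1],X[0]])
with np.errstate(invalid="ignore"): m=(W[...,2]>.145)&(W[...,2]<.19)&(np.abs(T[...,0])<9)&(np.abs(T[...,1])<6)
m[330:]=0
n,l,s,c=cv2.connectedComponentsWithStats(m.astype(np.uint8)); k=1+np.argmax(s[1:,4]); p=T[l==k]
r=cv2.minAreaRect((p[:,:2]*10).astype(np.float32)); print("bar px",c[k],len(p),"rect tool mm",r,"z top world",np.percentile(W[l==k][:,2],[50,90,98]))
t=p[p[:,2]<np.percentile(p[:,2],25)]; print("top line tool",np.median(t,0), "ends x",np.percentile(p[:,0],[1,99]))
E
python3 bar.py Z; python3 - <<'E'
from ph import *
im=bot.get_image("top"); W=cloud(im); fit("right pin",W,.09,.105,(.55,.61,-.19,-.14)); fit("left pin",W,.09,.105,(.52,.57,.1,.14))
for n,b in dict(w2=(.52,.62,-.15,-.06),w1=(.52,.61,-.065,.015),w0=(.52,.6,.01,.09)).items(): fit(n,W,.08,.096,b)
for d in bot.place_of("lever_bar",im)[:1]: print(d["pixel"],at_z(im,d["pixel"],.163))
E
```

```text
56.2 [ 0.6425 -0.2015  0.2465] [3.1414 0.0001 1.6828] [ 0.0153 -0.343   0.5397] 0.050946837095132806
bar px [271.3961 267.2991] 1929 rect tool mm ((-28.295024871826172, -5.909595489501953), (18.879533767700195, 65.96634674072266), 89.630126953125) z top world [0.1694 0.1709 0.1715]
top line tool [-2.6718 -0.3322  7.5783] ends x [-5.9309  0.4311]
right pin 33 z 0.0988 [ 580.5 -164.2] [14.1 12.9] 89.63
left pin 33 z 0.0979 [547.6 117.5] [14.9 12.4] 89.86
w2 215 z 0.0883 [570.  -98.2] [35.8 36.6] 6.61
w1 211 z 0.0884 [564.  -23.7] [35.6 35.2] 2.29
w0 212 z 0.0885 [556.5  50.4] [36.3 36.5] 7.18
```

View pics/Z.png

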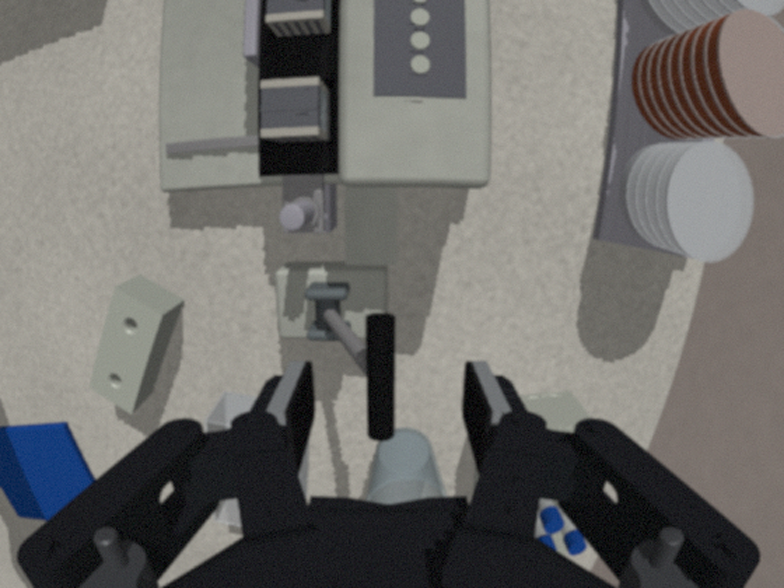

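Both pins are seated: the right head shows at (300,213) and the top view puts both tops at z≈0.098–0.099. The block is empty. The lever bar runs from (380,315) to (380,437). I will grip it off-centre, beside the lever arm, with the jaws along the light path. That makes 16 pictures viewed, so from here I check by numbers only.

>>> carry_out --jaw '[0.6, 0.6, 0.6, 0.6, 0.6, 0.6, 0.6, 0.1, 0.1, 0.1]' --pt "-0.9 -0.35 1" --pt "-0.9 -0.35 3" --pt "-0.9 -0.35 5" --pt "-0.9 -0.35 7" --pt "-0.9 -0.35 7.6" --pt "-0.9 -0.35 7.6" --pt "-0.9 -0.35 7.6" --pt "-0.9 -0.35 7.6" --pt "-0.9 -0.35 7.6" --pt "-0.9 -0.35 7.6" --turn '[0, 0, 0, 0, 0, 0, 0, 0, 0, 0]' --force 40

```text
time_s: 57.35
position: [0.6399, -0.2119, 0.1717]
orientation: [3.141, 0.001, 1.682]
wrist_force: [-1.6, -0.2, 1.2]
width: 0.0128
```

>>> carry_out --jaw '[0.1, 0.1, 0.1, 0.1, 0.1, 0.1, 0.1, 0.1, 0.1, 0.1]' --pt "0 0 0" --pt "0 0 0" --pt "0 0 0" --pt "0 0 0" --pt "0 0 0" --pt "0 0 0" --pt "0 -0.2 -0.07" --pt "0 -0.5 -0.17" --pt "0 -0.8 -0.26" --pt "0 -1.1 -0.34" --turn '[0, 0, 0, 0, 0, 0, 0, 0, 0, 0]'

```text
time_s: 58.35
position: [0.6318, -0.2127, 0.1747]
orientation: [3.133, 0.002, 1.683]
wrist_force: [5.8, -0.6, 1.0]
width: 0.0124
```

>>> carry_out --jaw '[0.1, 0.1, 0.1, 0.1, 0.1, 0.1, 0.1, 0.1, 0.1, 0.1]' --pt "0 -0.56 -0.13" --pt "0 -1.12 -0.23" --pt "0 -1.69 -0.3" --pt "0 -2.27 -0.34" --pt "0 -2.85 -0.35" --pt "0 -3.42 -0.34" --pt "0 -3.99 -0.3" --pt "0 -4.56 -0.23" --pt "0 -5.13 -0.13" --pt "0 -5.69 0" --turn '[0, 0, 0, 0, 0, 0, 0, 0, 0, 0]'

```text
time_s: 59.35
position: [0.5767, -0.2189, 0.1782]
orientation: [3.128, 0.004, 1.683]
wrist_force: [6.4, 2.0, 10.6]
width: 0.0127
```

>>> carry_out --jaw '[0.1, 0.1, 0.1, 0.1, 0.1, 0.1, 0.1, 0.1, 0.1, 0.1]' --pt "0 -0.55 0.15" --pt "0 -1.1 0.34" --pt "0 -1.64 0.55" --pt "0 -2.16 0.79" --pt "0 -2.6 1.02" --pt "0 -2.8 1.1" --pt "0 -2.9 1.15" --pt "0 -2.9 1.15" --pt "0 -2.9 1.15" --pt "0 -2.9 1.15" --turn '[0, 0, 0, 0, 0, 0, 0, 0, 0, 0]'

```text
time_s: 60.35
position: [0.5477, -0.2221, 0.1664]
orientation: [3.129, 0.003, 1.683]
wrist_force: [5.6, 1.7, 10.5]
width: 0.0124
```

```bash
cat > lev.py <<'E'
from h import *
np.set_printoptions(precision=4,suppress=True)
o=bot.get_obs(); print(o["time_s"],o["position"],o["orientation"],o["wrist_force"],o["width"])
for c in("top","scene"):
    im=bot.get_image(c); W=cloud(im); O=np.array([.5640,-.023]); a=.1115; X=np.array([np.cos(a),np.sin(a)]); Y=np.array([-X[1],X[0]])
    x=(W[...,:2]-O)@X; y=(W[...,:2]-O)@Y; d=im["img"].max(2)
    with np.errstate(invalid="ignore"):
        m=(y>-.245)&(y<-.17)&(x>-.09)&(x<.09)&(W[...,2]>.13)&(W[...,2]<.18)
        print(c,"bar-ish",m.sum(),"x",np.percentile(x[m],[5,50,95]) if m.any() else "","z",np.percentile(W[...,2][m],[5,50,95]) if m.any() else "")
        m=(y>-.24)&(y<-.19)&(x>-.09)&(x<.09)&(W[...,2]>.075)&(W[...,2]<.115); print("   arm z.075-.115",m.sum(),"x",np.percentile(x[m],[5,50,95]) if m.any() else "", "z",np.median(W[...,2][m]) if m.any() else "")
    for t in("lever_bar","lever_hinge"):
        for q in bot.place_of(t,im)[:1]: print("  ",t,q["pixel"],round(q["confidence"],2))
E
python3 lev.py
```

```text
60.35 [ 0.5477 -0.2221  0.1664] [3.129  0.0033 1.6829] [ 5.6295  1.6502 10.5027] 0.01238615268848202
top bar-ish 30 x [-0.0427 -0.0343 -0.0227] z [0.1516 0.1604 0.1694]
   arm z.075-.115 11 x [-0.0049  0.0029  0.0086] z 0.08329857888881072
   lever_bar [389.7, 191.3] 0.45
   lever_hinge [377.9, 173.3] 0.58
scene bar-ish 390 x [-0.0507 -0.0327 -0.0198] z [0.1368 0.162  0.1768]
   arm z.075-.115 99 x [-0.0152 -0.0035  0.0063] z 0.09603990788772662
   lever_bar [213.8, 261.2] 0.57
   lever_hinge [237.6, 311.2] 0.79
```

>>> carry_out --jaw '[0.1, 0.1, 0.1, 0.1, 0.1, 0.1, 0.1, 0.1, 0.1, 0.1]' --pt "0 -0.1 0.03" --pt "0 -0.2 0.06" --pt "0 -0.3 0.09" --pt "0 -0.4 0.12" --pt "0 -0.5 0.15" --pt "0 -0.5 0.15" --pt "0 -0.5 0.15" --pt "0 -0.5 0.15" --pt "0 -0.5 0.15" --pt "0 -0.5 0.15" --turn '[0, 0, 0, 0, 0, 0, 0, 0, 0, 0]'

```text
time_s: 61.65
position: [0.5453, -0.2224, 0.1652]
orientation: [3.123, 0.004, 1.684]
wrist_force: [12.7, 2.5, 5.6]
width: 0.0125
```

The stop is reached: 5 mm commanded gave 2.4 mm of movement and the force rose to 12.7 N. Travel was 94.6 mm, matching 0.85 rad. Now I ease it back slowly.

>>> carry_out --jaw '[0.1, 0.1, 0.1, 0.1, 0.1, 0.1, 0.1, 0.1, 0.1, 0.1]' --pt "0 0.25 -0.08" --pt "0 0.5 -0.15" --pt "0 0.8 -0.28" --pt "0 1.15 -0.45" --pt "0 1.5 -0.61" --pt "0 1.9 -0.8" --pt "0 2.3 -0.96" --pt "0 2.7 -1.1" --pt "0 3.05 -1.2" --pt "0 3.4 -1.3" --turn '[0, 0, 0, 0, 0, 0, 0, 0, 0, 0]'

```text
time_s: 62.65
position: [0.5735, -0.2193, 0.1751]
orientation: [3.139, 0.002, 1.682]
wrist_force: [1.9, 0.0, 5.4]
width: 0.0127
```

>>> carry_out --jaw '[0.1, 0.1, 0.1, 0.1, 0.1, 0.1, 0.1, 0.1, 0.1, 0.1]' --pt "0 0.4 -0.1" --pt "0 0.8 -0.18" --pt "0 1.2 -0.24" --pt "0 1.6 -0.29" --pt "0 2.0 -0.32" --pt "0 2.4 -0.34" --pt "0 2.8 -0.35" --pt "0 3.2 -0.34" --pt "0 3.6 -0.33" --pt "0 4.0 -0.3" --turn '[0, 0, 0, 0, 0, 0, 0, 0, 0, 0]'

```text
time_s: 63.65
position: [0.6121, -0.2149, 0.1756]
orientation: [-3.14, -0.0, 1.681]
wrist_force: [1.1, -2.1, 0.4]
width: 0.0123
```

>>> carry_out --jaw '[0.1, 0.1, 0.1, 0.1, 0.1, 0.1, 0.1, 0.1, 0.1, 0.1]' --pt "0 0.35 0.05" --pt "0 0.7 0.12" --pt "0 1.05 0.2" --pt "0 1.4 0.29" --pt "0 1.75 0.4" --pt "0 2.05 0.5" --pt "0 2.35 0.57" --pt "0 2.6 0.62" --pt "0 2.79 0.64" --pt "0 2.79 0.64" --turn '[0, 0, 0, 0, 0, 0, 0, 0, 0, 0]'

```text
time_s: 64.65
position: [0.6397, -0.2116, 0.1696]
orientation: [-3.14, -0.0, 1.682]
wrist_force: [-0.6, -2.0, -2.4]
width: 0.0127
```

>>> carry_out --jaw '[0.1, 0.1, 0.1, 0.15, 0.2, 0.3, 0.4, 0.5, 0.6, 0.6]' --pt "0 0.05 0" --pt "0 0.1 0" --pt "0 0.1 0" --pt "0 0.1 0" --pt "0 0.1 0" --pt "0 0.1 0" --pt "0 0.1 0" --pt "0 0.1 0" --pt "0 0.1 0" --pt "0 0.1 0" --turn '[0, 0, 0, 0, 0, 0, 0, 0, 0, 0]'

```text
time_s: 65.65
position: [0.6411, -0.2113, 0.1705]
orientation: [3.141, 0.0, 1.682]
wrist_force: [0.1, 0.3, -0.2]
width: 0.0511
```

>>> carry_out --jaw '[0.6, 0.6, 0.6, 0.6, 0.6, 0.6, 0.6, 0.6, 0.6, 0.6]' --pt "0 0 -1" --pt "0 0 -3" --pt "0 0 -6" --pt "0 0 -9" --pt "0 -1 -12" --pt "0 -5 -13" --pt "0 -9 -13" --pt "0 -13 -13" --pt "0 -17 -13" --pt "0 -17 -13" --turn '[0, 0, 0, 0, 0, 0, 0, 0, 0, 0]'

```text
time_s: 66.65
position: [0.4683, -0.2305, 0.3017]
orientation: [-3.141, 0.001, 1.679]
wrist_force: [0.5, 0.5, 0.1]
width: 0.0511
```

```bash
python3 lev.py; python3 - <<'E'
from ph import *
im=bot.get_image("top"); W=cloud(im); fit("right pin",W,.09,.105,(.55,.61,-.19,-.14)); fit("left pin",W,.09,.105,(.52,.57,.1,.14))
for n,b in dict(w2=(.52,.62,-.15,-.06),w1=(.52,.61,-.065,.015),w0=(.52,.6,.01,.09)).items(): fit(n,W,.08,.096,b)
for t in["dishes_low","dishes_tall","reagent_bottle","tip_box","marker","beaker"]:
    for d in bot.place_of(t,im)[:2]: print(t,np.round(d["pixel"],1),round(d["confidence"],2))
E
```

```text
66.65 [ 0.4683 -0.2305  0.3017] [-3.1412  0.0011  1.6787] [0.5479 0.5351 0.0599] 0.051137620242805056
top bar-ish 198 x [0.0417 0.0517 0.0597] z [0.141  0.1681 0.172 ]
   arm z.075-.115 34 x [0.0188 0.0256 0.0323] z 0.09376697278829124
   lever_bar [386.8, 147.6] 0.84
   lever_hinge [375.6, 170.8] 0.62
scene bar-ish 210 x [0.048  0.0562 0.0601] z [0.1444 0.168  0.1706]
   arm z.075-.115 63 x [0.0199 0.0291 0.0376] z 0.09559351734081149
   lever_bar [253.0, 271.4] 0.67
   lever_hinge [236.5, 311.0] 0.89
right pin 33 z 0.0987 [ 580.4 -164.3] [12.8 13.8] 0.44
left pin 35 z 0.0991 [547.6 117.2] [15.4 12.6] 89.84
w2 216 z 0.0884 [570.2 -97.9] [36.1 36.7] 6.41
w1 210 z 0.0886 [564.  -23.7] [35.5 35.3] 2.05
w0 216 z 0.0885 [556.1  50.4] [35.7 36.6] 7.26
dishes_low [100.9 244.6] 0.98
dishes_low [235.  191.4] 0.64
dishes_tall [127.9 149.1] 0.63
reagent_bottle [184.5 147.6] 0.58
tip_box [430.5 202.2] 0.5
marker [235.7 260.4] 0.52
beaker [424.7 152.5] 0.95
beaker [294.4 188.9] 0.73
```

```bash
python3 -c "
from station import bot
print(bot.sign_off())"
```

```text
the job is handed in; nothing more can be done
None
```

I finished every step and handed the job in at about 67 s of the 210 s. `bot.sign_off()` gave no verdict, so the results below come from my own measurements.

**What I did**
- **Cells:** all three grey cells are in the wells, ribbed faces left and right.
- **Carriage:** I pushed it home until the force rose at the stop.
- **Pins:** both are through the eyelets into the sockets.
- **Lever:** I pulled it to its stop (about 95 mm of bar travel, with the force rising to about 13 N), then eased it back over about 3 s. I let go only once it was at rest.

**Last checks**
- **Cell tops:** all are 88–89 mm above the bench (89 mm expected), with centres matching the home wells.
- **Pin tops:** both are at 99 mm, as expected for fully seated pins.
- **Lever bar:** it is back within 1–2 pixels of where it started in the top view.
- **Other things on the bench:** they were found within about 5 pixels (roughly 1 cm) of their starting places.
- **Robot:** the arm is raised clear and touches nothing.

**What disagreed or stayed unconfirmed**
- **Left socket:** it measured about 142 mm from the photometer's centre, not the 132 mm in the text. I went by the measurement, and the pin went in without resistance.
- **Middle cell angle:** in the last top view the middle cell's angle read about 2° rather than 6–7°. The earlier wrist view gave 6.4°, so I put this down to noise.
- **Lever stop:** I judged this from force and travel, because the lever angle cannot be read directly.

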